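# Complete a carrier of seven canisters and set the batch counter

## Robot

A 7-joint arm with a two-finger parallel gripper is mounted at the origin on a cart in front of the work surface, level with it; the furniture and walls round the work are solid. World frame = base frame: x ahead of the robot, y to its left, z up, the work surface at z = 0. Lengths are in m, angles in rad, forces in N, time in s.
With the tool pointing down it reaches from about 0.4 to 0.85 m from the base axis. Payload 10.4 kg.
Tool frame: the origin (TCP) lies between the finger pads; the fingertips stand 19 mm ahead of it and the grasp point (between the pads) is the TCP; x points along the fingers, y is the direction in which the jaws open and shut, and the axes are right-handed (so a half turn about x gives the same grasp; the last joint's range is limited). The gripper opens to 87 mm and grips with 3 to 60 N. Pads are 19 mm wide; open, the fingers measure 117 mm over their backs; the gripper's body (75 mm by 190 mm) begins 51 mm behind the grasp point.
Start: joints at [1.151, 0.332, -0.065, 1.46, 0.022, 1.35, -0.088], TCP at [0.242, -0.576, 0.206] pointing down, gripper open.
Joint ranges: [-2.6, 2.6], [-0.5, 2.12], [-1.47, 1.34], [0.16, 2.42], [-1.27, 4.41], [0.06, 2.06], [-2.6, 2.6]. Speed limits (rad/s): [2.22, 2.22, 2.79, 2.79, 3.14, 3.14, 3.14].

## Interface

Orientations are given as a unit quaternion [x, y, z, w].
In Python, from bench import r gives the robot as it stands.
- The arm moves only by the tool drive_tool, never from a script. Its argument "motion" is a list of rows, each a list of 4 numbers: the shift along the tool's x, y, z in cm, then the turn about the tool's x in units of 5 degrees (1.0 is 5 degrees). In form: [[tx, ty, tz, twist], ...]. A call has 1 to 20 rows; each row is the pose to reach, as a shift and turn from the pose commanded when the call began, along the tool's axes at that moment; what a row does not reach only later rows make up. A row lasts 1/12 s, in which the tool goes at most 41.7 mm and 7.16 degrees, less where a joint would pass 70% of its speed; a pose out of reach is approached as far as the arm can. A call with a gripper value outside its range is refused whole. "grip" is the closure in counts, from 0 (fully open) to 255 (shut), set as the call begins (left out, the last holds). The fingers move at their own pace and stop on an object; "force" is the grip in N (left out, the last holds). Time passes only in rows, so rows that repeat a pose let the fingers close. It gives the time, the measured TCP pose, the force and the opening at its end, in the units of the state.
- r.read_state(): the state, without advancing time (a new reading comes with each control period).
- r.camera(name): name is "scene" or "top" or "wrist"; returns the picture (420x560x3 uint8, red, green, blue); there is no depth.
- r.calibration(name): a dict with "fx", "fy", "cx", "cy" (pixels), "dist" ([k1, k2, p1, p2, k3] as OpenCV has them; the pictures are not rectified), "xyz" and "orientation" of the camera in the world. Camera axes: x right, y up, looking along -z (the intrinsics and any distortion apply to the point x, -y, -z); pixel columns grow to the right and rows downward; lengths in m; the calibration is good to about 2 mm. A picture is of the moment at which its call begins: read the wrist's pose just before it. calibration takes no time and is no camera call; for the wrist camera it gives the pose at the moment of the call.
- r.close_job(): hands the job in, once; it reports no verdict.
The state is a dict: "time": time; "joint_positions": joint angles; "joint_vel": joint speeds; "joint_torque": joint torques, N m; "ee_pos": TCP position; "eef_rot": TCP orientation; "ft_force": force on the tool from outside, world axes, zero at the start; "torque": the same for the moment, N m; "width": finger opening in m.
Only numpy, scipy, OpenCV 4.12 (cv2) and the standard library are available. Lean on these libraries where they do the work, as an engineer would, in place of code of your own. Each camera call takes 0.05 s, during which the arm holds its last target.

## Task

Fill the round carrier: stand the two loose sample canisters upright on its floor in the two empty places, so that six stand round the one in the middle, leaving those already packed in the carrier. Set the batch counter beside it to 7, turning its knob until the 7 is centred in the little window. Leave the stopwatch, the weight and the marker where they are.

Things in the scene. Friction and masses are not known exactly. Their poses are not given: they have to be found in the camera images.
- counter_dial (a joint): Number drum of the batch counter, one piece with the knob on top; it turns about the vertical axis through the knob and carries the figures 1 to 8, evenly spaced. Radians: 0 when the 1 is centred in the window, one figure every 0.7854 rad, so the 7 is centred at 4.712. Turning the knob anticlockwise (seen from above) raises value and figure; it has stops at the 1 and at the 8 (5.498). A stiff drum: about 0.06 N m turns it and it stays where it is left, with no detents.
- counter_knob (a point): Point on the axis of the batch counter's knob, 90 mm above the worktop. The knob is round, black, fluted, 50 mm in diameter, and reaches from 73 to 107 mm above the worktop; it stands on a grey wedge-shaped housing, 142 x 132 mm and 66 mm high, fixed to the worktop. The point's -x axis points to the sloping front with the window.
- counter_window (a point): Centre of the counter's window in the 45 degree sloping front of the housing, 30 mm wide and 27 mm high; the figure shown by the drum (white, black figures 14 mm wide, 21 mm high) is seen through it.
- carrier_in (a point): Centre of the inner floor of the round steel carrier: an open pot, 153 mm inside and 163 mm outside diameter, wall 48 mm high, floor 6 mm thick, fixed to the worktop. It takes seven canisters, one in the middle and six round it.
- gap_0 (a point): On the carrier's floor (6 mm above the worktop), the middle of one empty place in the ring of six, 50.5 mm from the carrier's centre. A canister standing there has about 2 mm of play on every side.
- gap_1 (a point): The same for the other empty place, straight across from gap_0.
- can_a_mid (a point): Aluminium sample canister: round body 48 mm in diameter and 60 mm high with a bevelled foot, and on top of it a round grip stem 16 mm in diameter from 61 to 104 mm above the foot. The point lies on its axis, 52 mm above the foot; z is up along the axis. 150 g (may be 0.7 to 1.4 times that). Stands on the worktop at the start, outside the carrier.
- can_b_mid (a point): Aluminium sample canister: round body 48 mm in diameter and 60 mm high with a bevelled foot, and on top of it a round grip stem 16 mm in diameter from 61 to 104 mm above the foot. The point lies on its axis, 52 mm above the foot; z is up along the axis. 150 g (may be 0.7 to 1.4 times that). Stands on the worktop at the start, outside the carrier.
- can_c_mid (a point): Same kind of canister, packed in the carrier from the start in the middle of the carrier. Point on its axis, 52 mm above its foot.
- can_d_mid (a point): Same kind of canister, packed in the carrier from the start in the ring, 60 degrees anticlockwise from gap_0. Point on its axis, 52 mm above its foot.
- can_e_mid (a point): Same kind of canister, packed in the carrier from the start in the ring, 120 degrees anticlockwise from gap_0. Point on its axis, 52 mm above its foot.
- can_f_mid (a point): Same kind of canister, packed in the carrier from the start in the ring, 240 degrees anticlockwise from gap_0. Point on its axis, 52 mm above its foot.
- can_g_mid (a point): Same kind of canister, packed in the carrier from the start in the ring, 300 degrees anticlockwise from gap_0. Point on its axis, 52 mm above its foot.
- stopwatch: Black stopwatch, 70 x 58 x 18 mm, bystander; origin under its middle.
- load_weight: Slotted steel weight, 64 mm in diameter, 36 mm high, bystander; origin under its middle.
- marker: Marker pen, 135 mm long, 20 mm thick, bystander; origin under its middle.

How it is judged:
At the end, for the whole second after the job is handed in: All seven canisters stand upright (within 0.1 rad) on the carrier's floor, their axes within 58 mm of its centre; the counter drum is at rest with the 7 centred in the window within 0.14 rad (about 6 mm, so that the whole figure shows) (horizontal distance between each of can_a_mid, can_b_mid, can_c_mid, can_d_mid, can_e_mid, can_f_mid, can_g_mid and carrier_in below 0.058 m and height (world z) of each of can_a_mid, can_b_mid, can_c_mid, can_d_mid, can_e_mid, can_f_mid, can_g_mid below 0.064 m and angle between each of can_a_mid, can_b_mid, can_c_mid, can_d_mid, can_e_mid, can_f_mid, can_g_mid's own z axis and vertical below 0.1 rad and value of joint counter_dial between 4.57239 and 4.85239 rad and velocity of joint counter_dial between -0.03 and 0.03 rad/s); the robot touches nothing.
It fails at once if the stopwatch is pushed more than 30 mm (distance of stopwatch from where it was at the start of the episode above 0.03 m).
It fails at once if the load weight is pushed more than 30 mm (distance of load_weight from where it was at the start of the episode above 0.03 m).
It fails at once if the marker is pushed more than 30 mm (distance of marker from where it was at the start of the episode above 0.03 m).
It fails at once if a canister that was already packed is lifted out or tipped over (height (world z) of any of can_c_mid, can_d_mid, can_e_mid, can_f_mid, can_g_mid above 0.085 m or angle between any of can_c_mid, can_d_mid, can_e_mid, can_f_mid, can_g_mid's own z axis and vertical above 0.35 rad).
It also fails if it takes over 72 s, if anything falls off the work surface, if the arm or the gripper's body presses on something with over 40 N, if the wrist force passes 120 N, or if a joint passes its speed limit or range.

## Working session

There is one attempt and no reset: what is moved stays moved. The work goes in short steps, Python scripts to look and compute and a tool call to move; the robot and the scene stay as the last step left them, time stands still between calls to the robot, and variables do not carry over. Pictures are saved under pics/ and viewed, and the job is handed in when it is done.

Besides the shell and the picture viewer there is one more tool, called after "Call:" as name(argument=value, ...), one argument or row to a line, values as JSON. drive_tool: Moves the arm, as the interface text tells. Its arguments: {"type":"object","properties":{"motion":{"type":"array","items":{"type":"array","items":{"type":"number"}}},"grip":{"type":"number"},"force":{"type":"number"}},"required":["motion"]}

```bash
ls; mkdir -p pics
python3 - <<'E'
from bench import r
import cv2
s=r.read_state()
for k,v in s.items(): print(k,v)
for n in ["scene","top","wrist"]:
    print(n,r.calibration(n))
    cv2.imwrite(f"pics/{n}0.png",cv2.cvtColor(r.camera(n),cv2.COLOR_RGB2BGR))
E
```

```text
pics
time 0.0
joint_positions [ 1.15141309  0.33287527 -0.06473659  1.46097948  0.02161029  1.34991093
 -0.0884966 ]
joint_vel [-0.00270434  0.00104567  0.00027624 -0.00244516 -0.00066097  0.00123041
  0.00023706]
joint_torque [-1.25103801e-03 -6.23261118e+01  2.41674646e-02 -3.89893878e+01
 -6.14076946e-02  3.99526872e-02  1.55148332e-04]
ee_pos [ 0.2413746  -0.57603843  0.20533372]
eef_rot [-0.69310569 -0.13989363  0.69335883 -0.13888055]
ft_force [-0.4826308  -0.03343722 -0.27461366]
torque [-0.00317727  0.00107086  0.05014003]
width 0.08676731949373781
scene {'fx': 421.49046197977935, 'fy': 421.49046197977935, 'cx': 277.02778093037176, 'cy': 208.4865541529596, 'dist': array([-0.07941501,  0.        ,  0.        ,  0.        ,  0.        ]), 'xyz': array([0.12093895, 0.69358539, 0.7233577 ]), 'orientation': array([-0.13039328,  0.41720292,  0.86422452, -0.24910902])}
top {'fx': 498.5686398049897, 'fy': 498.5686398049897, 'cx': 277.57066478827824, 'cy': 209.70126333370786, 'dist': array([-0.10054302,  0.        ,  0.        ,  0.        ,  0.        ]), 'xyz': array([0.43699003, 0.02534485, 1.36637564]), 'orientation': array([-0.03946422,  0.04518748,  0.71137805, -0.7002442 ])}
wrist {'fx': 316.2925087495011, 'fy': 316.2925087495011, 'cx': 277.0855498579202, 'cy': 208.36360068977294, 'dist': array([0.0042278, 0.       , 0.       , 0.       , 0.       ]), 'xyz': array([ 0.3063867 , -0.54957263,  0.38327942]), 'orientation': array([-0.10696699,  0.07163789, -0.54859732,  0.82611564])}
```

View pics/scene0.png

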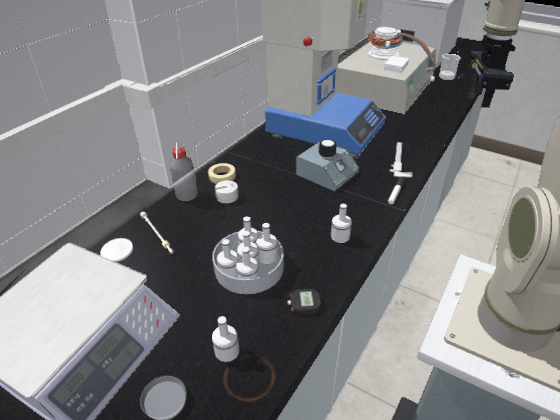

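View pics/top0.png

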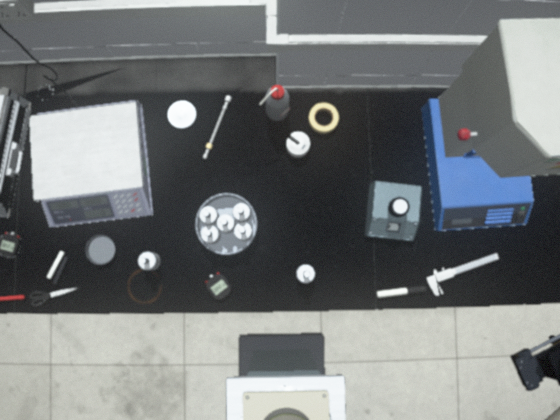

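View pics/wrist0.png

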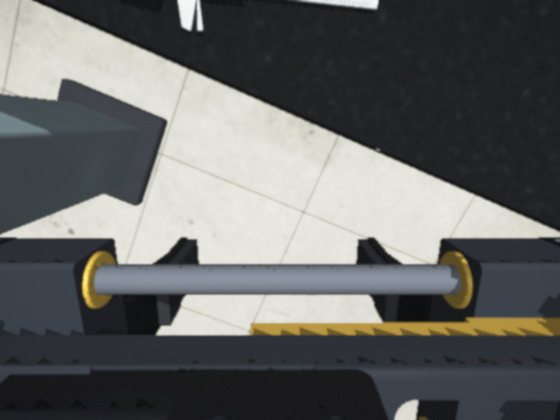

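```bash
cat > h.py <<'E'
import numpy as np, cv2
from scipy.spatial.transform import Rotation as R
from bench import r
def ray(c,uv):
    K=np.array([[c['fx'],0,c['cx']],[0,c['fy'],c['cy']],[0,0,1]])
    p=cv2.undistortPoints(np.array([[uv]],float),K,c['dist'])[0,0]
    d=R.from_quat(c['orientation']).apply([p[0],-p[1],-1.])
    return np.array(c['xyz']),d
def onz(c,uv,z):
    o,d=ray(c,uv); return o+d*(z-o[2])/d[2]
def tri(c1,u1,c2,u2):
    A=[];b=[]
    M=np.zeros((3,3));v=np.zeros(3)
    for c,u in((c1,u1),(c2,u2)):
        o,d=ray(c,u);d=d/np.linalg.norm(d);P=np.eye(3)-np.outer(d,d);M+=P;v+=P@o
    x=np.linalg.solve(M,v); return x
def proj(c,X):
    K=np.array([[c['fx'],0,c['cx']],[0,c['fy'],c['cy']],[0,0,1]])
    q=R.from_quat(c['orientation']).inv().apply(np.array(X,float).reshape(-1,3)-c['xyz'])
    q=q*[1,-1,-1]
    return cv2.projectPoints(q,np.zeros(3),np.zeros(3),K,c['dist'])[0].reshape(-1,2)
E
python3 - <<'E'
import cv2
t=cv2.imread('pics/top0.png')
cv2.imwrite('pics/t1.png',cv2.resize(t[180:310,120:320],None,fx=4,fy=4,interpolation=cv2.INTER_CUBIC))
cv2.imwrite('pics/t2.png',cv2.resize(t[170:310,360:460],None,fx=4,fy=4,interpolation=cv2.INTER_CUBIC))
t=cv2.imread('pics/scene0.png')
cv2.imwrite('pics/s1.png',cv2.resize(t[190:390,180:360],None,fx=3,fy=3,interpolation=cv2.INTER_CUBIC))
cv2.imwrite('pics/s2.png',cv2.resize(t[130:220,280:430],None,fx=5,fy=5,interpolation=cv2.INTER_CUBIC))
E
```

```text
(no output)
```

View pics/t1.png

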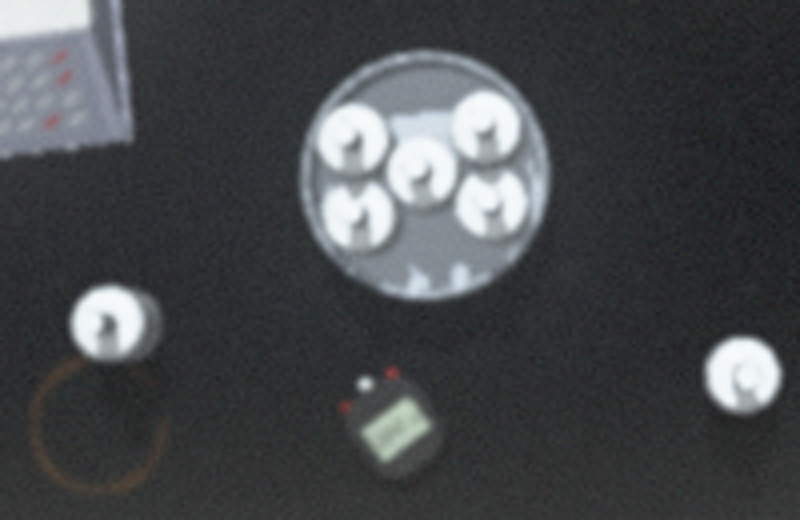

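View pics/t2.png

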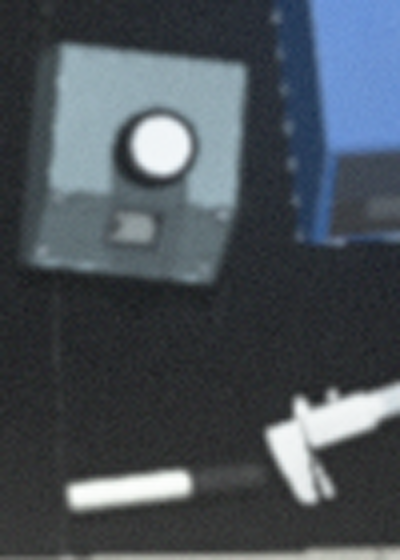

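View pics/s1.png

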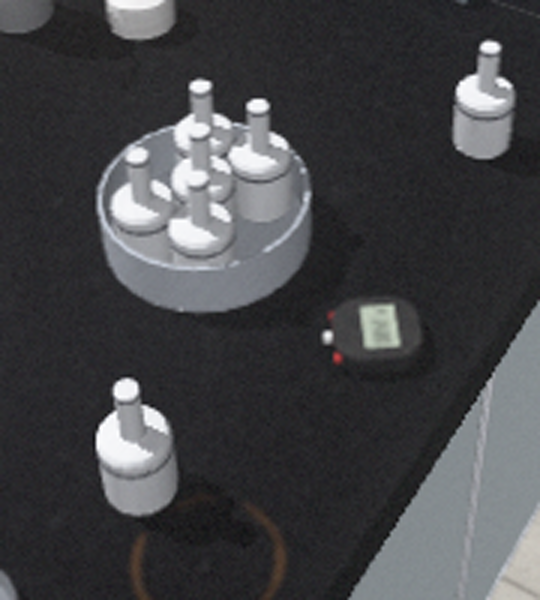

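View pics/s2.png

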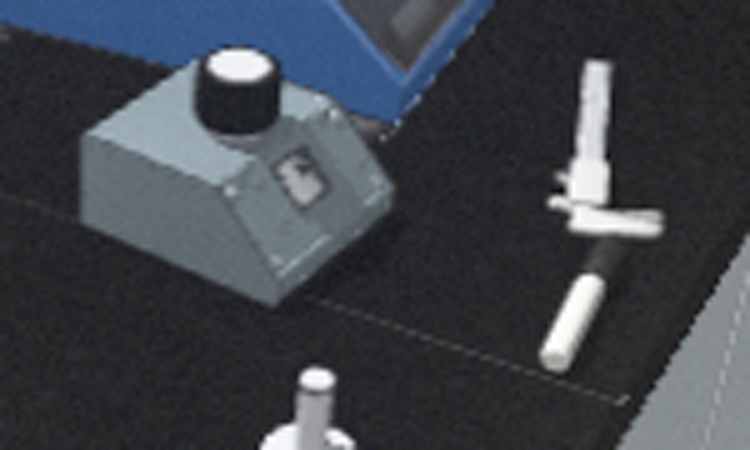

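Run:
```python
from h import *
t=cv2.cvtColor(cv2.imread('pics/top0.png'),cv2.COLOR_BGR2GRAY)
c=r.calibration('top'); cs=r.calibration('scene')
off=np.array([120,180])
disc={'A':(743,376),'B':(107,323),'mid':(422,173),'p1':(354,138),'p2':(487,126),'p3':(359,216),'p4':(491,205)}
for k,p in disc.items():
    u=np.array(p)/4+off-0.375
    # refine: bright threshold component
    m=np.zeros_like(t); cv2.circle(m,tuple(int(x) for x in u.round()),10,255,-1)
    b=((t>120)&(m>0)).astype(np.uint8)
    n,l,st,ce=cv2.connectedComponentsWithStats(b); i=1+np.argmax(st[1:,4])
    cnt=cv2.findContours((l==i).astype(np.uint8),0,2)[0][0]
    (x,y),rr=cv2.minEnclosingCircle(cnt)
    z=.058 if k in'AB' else .064
    print(k,u,(round(x,1),round(y,1),round(rr,1)),onz(c,u,z)[:2].round(4),onz(c,(x,y),z)[:2].round(4))
# stem tops by scene
soff=np.array([180,190])
for k,ps,pt in[('A',(489,48),(748,374)),('B',(126,387),(107,323)),('mid',(200,132),(422,167))]:
    us=np.array(ps)/3+soff-1/3; z=.103 if k in'AB' else .109
    print(k,'scene stem',onz(cs,us,z).round(4))
rim=np.array([425,175])/4+off-.375
print('rim',onz(c,rim,.048))
kn=np.array([161,146])/4+np.array([360,170])-.375
print('knob top',onz(c,kn,.107), onz(cs,np.array([240,65])/5+np.array([280,130])-.4,.107))
s=r.read_state(); M=R.from_quat(s['eef_rot']).as_matrix(); print(M.round(4))
```

```text
A [305.375 273.625] (305.1, 273.1, 9.4) [ 0.4253 -0.0564] [ 0.4266 -0.0558]
B [146.375 260.375] (146.8, 260.4, 9.6) [0.4656 0.3603] [0.4656 0.3591]
mid [225.125 222.875] (225.0, 223.0, 10.0) [0.561  0.1517] [0.5606 0.152 ]
p1 [208.125 214.125] (208.0, 214.0, 10.0) [0.5847 0.1964] [0.5851 0.1967]
p2 [241.375 211.125] (241.0, 211.0, 10.0) [0.5914 0.1088] [0.5917 0.1098]
p3 [209.375 233.625] (209.0, 234.0, 10.0) [0.5333 0.1931] [0.5323 0.1941]
p4 [242.375 230.875] (242.0, 231.0, 10.0) [0.5392 0.1066] [0.5389 0.1075]
A scene stem [ 0.4274 -0.0563  0.103 ]
B scene stem [0.4678 0.3573 0.103 ]
mid scene stem [0.561  0.1517 0.109 ]
rim [0.5611225  0.15123928 0.048     ]
knob top [ 0.59291908 -0.30014803  0.107     ] [ 0.59539113 -0.30383142  0.107     ]
[[-5.000e-04  3.865e-01 -9.223e-01]
 [ 1.000e-03 -9.223e-01 -3.865e-01]
 [-1.000e+00 -1.100e-03  1.000e-04]]
```

Call:
drive_tool(
  motion=[
    [0,-2,-3.5,0],
    [0,-4,-7,0],
    [0,-6,-10.5,0],
    [0,-8,-14,0],
    [0,-10,-17.5,0],
    [0,-12,-21,0],
    [0,-14,-25,0],
    [0,-16.5,-29.5,0],
    [0,-16.5,-29.5,0],
    [0,-16.5,-29.5,0],
  ],
)

```text
time: 0.98
ee_pos: [0.4528, -0.3056, 0.2061]
eef_rot: [0.693, 0.142, -0.692, 0.142]
ft_force: [0.1, -0.1, -0.8]
width: 0.0871
```

Run:
```python
from h import *
s=r.read_state(); print(s['time'],s['ee_pos'],s['joint_positions'].round(3),s['ft_force'])
w=cv2.cvtColor(r.camera('wrist'),cv2.COLOR_RGB2BGR); cv2.imwrite('pics/w1.png',w)
c=r.calibration('wrist'); print(proj(c,[.594,-.302,.107]),proj(c,[.53,-.302,.04]))
t=cv2.cvtColor(r.camera('scene'),cv2.COLOR_RGB2BGR)
cv2.imwrite('pics/s3.png',cv2.resize(t[0:220,200:460],None,fx=3,fy=2.7))
```

```text
0.9833 [ 0.45279842 -0.30564757  0.20611577] [ 0.773  0.176 -0.293  1.659  0.051  1.314 -0.696] [ 0.09473075 -0.05835037 -0.79173125]
[[339.54477     41.47361669]] [[300.51837831 119.8853477 ]]
```

View pics/w1.png

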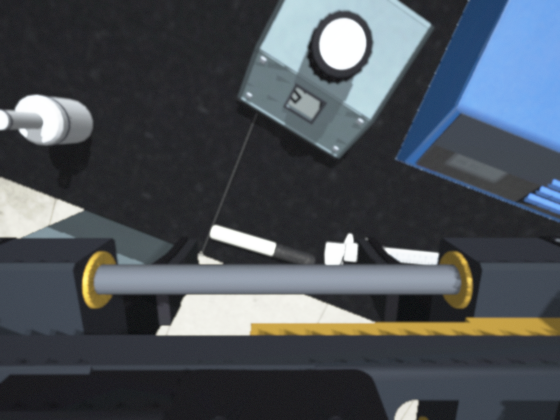

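View pics/s3.png

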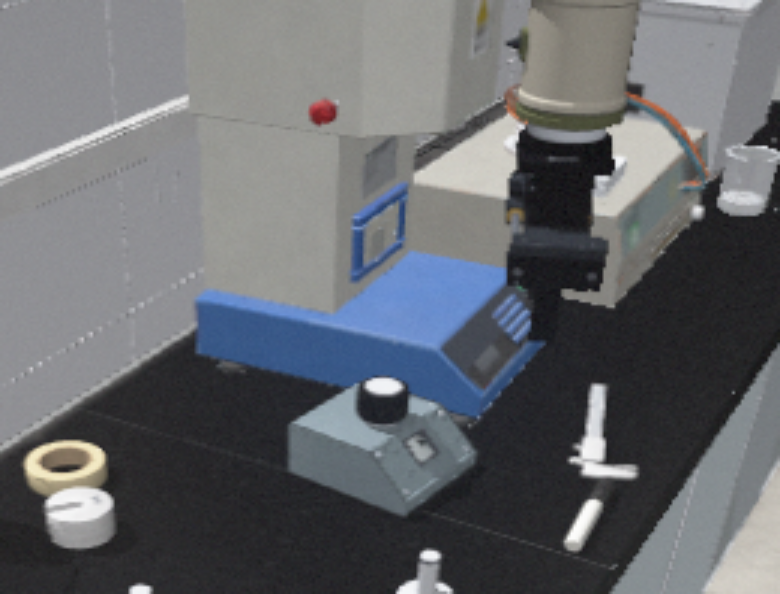

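Run:
```python
from h import *
w=cv2.imread('pics/w1.png')
cv2.imwrite('pics/w1z.png',cv2.resize(w[70:140,260:350],None,fx=8,fy=8,interpolation=cv2.INTER_CUBIC))
cs=r.calibration('scene')
for u in[(268,107),(312,115),(266,128),(266,111)]: print(onz(cs,u,.075).round(3),onz(cs,u,0).round(3))
c=r.calibration('wrist')
print('knob wrist',onz(c,(343.5,43.5),.107))
```

```text
[ 0.924 -0.478  0.075] [ 1.017 -0.614  0.   ]
[ 0.756 -0.501  0.075] [ 0.829 -0.64   0.   ]
[ 0.839 -0.338  0.075] [ 0.922 -0.458  0.   ]
[ 0.911 -0.446  0.075] [ 1.003 -0.578  0.   ]
knob wrist [ 0.59264406 -0.30778604  0.107     ]
```

View pics/w1z.png

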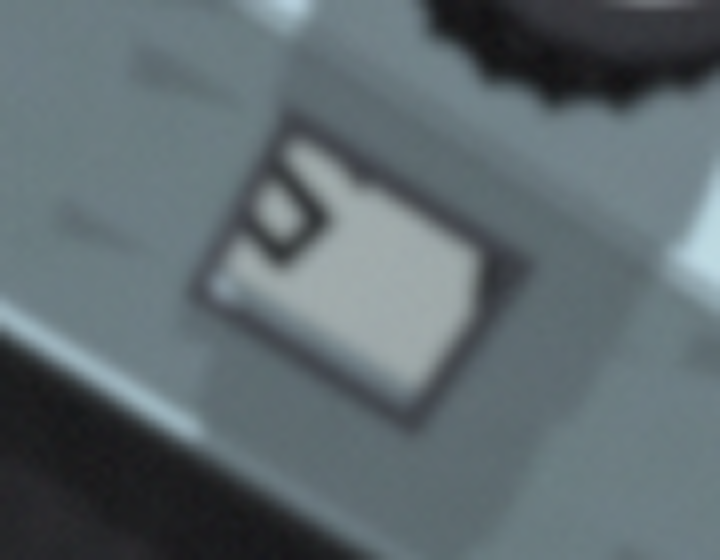

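Run:
```python
from h import *
w=cv2.imread('pics/w1.png')
src=np.float32([(290,110),(530,265),(410,430),(195,290)])/8+np.float32([260,70])-.44
H=cv2.getPerspectiveTransform(src,np.float32([(100,50),(460,50),(460,374),(100,374)]))
cv2.imwrite('pics/w1r.png',cv2.warpPerspective(w,H,(560,420),flags=cv2.INTER_CUBIC))
```

```text
(no output)
```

View pics/w1r.png

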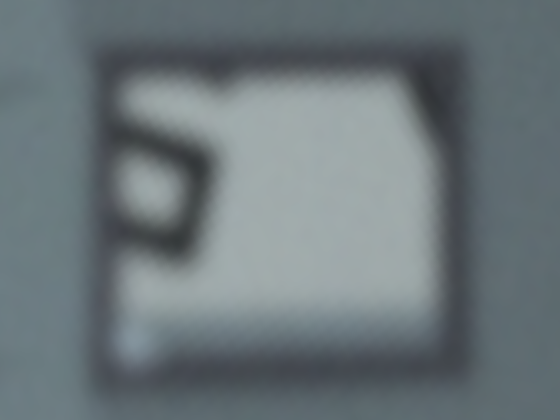

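Call:
drive_tool(
  motion=[
    [2,0,0,0],
    [4,0,0,0],
    [6,0,-0.5,0],
    [6,0,-1,0],
    [6,0,-1,0],
    [6,0,-1,0],
  ],
)

```text
time: 1.58
ee_pos: [0.4593, -0.3073, 0.1473]
eef_rot: [0.694, 0.139, -0.693, 0.139]
ft_force: [-0.0, 1.0, -0.1]
width: 0.087
```

Run:
```python
from h import *
s=r.read_state(); print(s['time'],s['ee_pos'],s['joint_positions'].round(3),s['ft_force'])
w=cv2.cvtColor(r.camera('wrist'),cv2.COLOR_RGB2BGR); cv2.imwrite('pics/w2.png',w)
print(r.read_state()['ee_pos'])
```

```text
1.5833 [ 0.45926251 -0.30725682  0.1472659 ] [ 0.763  0.231 -0.293  1.722  0.071  1.198 -0.723] [-0.02835536  0.99604463 -0.1087815 ]
[ 0.45937294 -0.30736203  0.14754416]
```

View pics/w2.png

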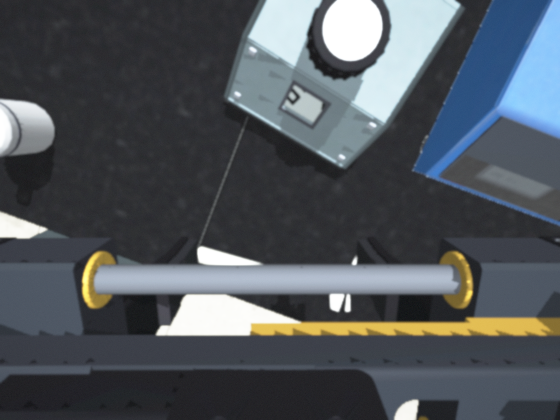

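Run:
```python
from h import *
w=cv2.imread('pics/w2.png')
M=cv2.getRotationMatrix2D((304,105),27,9); M[:,2]+=np.array([280,210])-np.array([304,105])
cv2.imwrite('pics/w2z.png',cv2.warpAffine(w,M,(560,420),flags=cv2.INTER_CUBIC))
c=r.calibration('wrist')
m=cv2.inRange(w,(225,225,225),(255,255,255)); mm=np.zeros_like(m); mm[0:70,310:400]=m[0:70,310:400]
cnt=max(cv2.findContours(mm,0,2)[0],key=len); print(cv2.minEnclosingCircle(cnt)); (u,rr)=cv2.minEnclosingCircle(cnt)
print(onz(c,u,.107))
```

```text
((353.5, 28.224138259887695), 32.69340133666992)
[ 0.59611793 -0.30207927  0.107     ]
```

View pics/w2z.png

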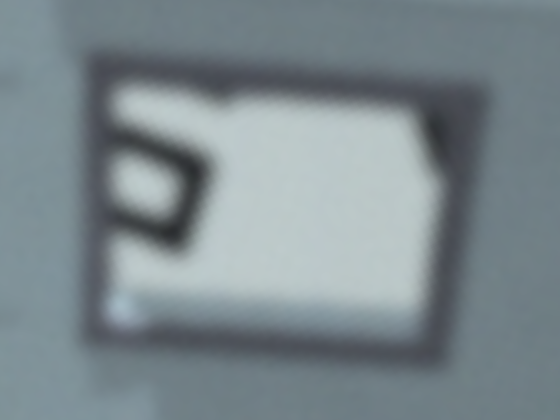

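Call:
drive_tool(
  motion=[
    [0,1.2,-3,1],
    [0,2.4,-6,2],
    [0,3.6,-9.2,3.2],
    [0,4.9,-12.5,4.5],
    [0,4.9,-12.5,6],
    [1,4.9,-12.5,6],
    [2.5,4.9,-12.5,6],
    [4,4.9,-12.5,6],
    [5,4.9,-12.5,6],
    [5,4.9,-12.5,6],
    [5,4.9,-12.5,6],
  ],
)

```text
time: 2.55
ee_pos: [0.5926, -0.3039, 0.0964]
eef_rot: [-0.706, 0.045, 0.706, 0.044]
ft_force: [0.4, -0.3, 0.4]
width: 0.0868
```

Run:
```python
from h import *
s=r.read_state(); print(s['time'],s['ee_pos'],s['joint_positions'].round(3),s['ft_force'])
w=cv2.cvtColor(r.camera('wrist'),cv2.COLOR_RGB2BGR); cv2.imwrite('pics/w3.png',w)
```

```text
2.55 [ 0.5926007  -0.30388894  0.0964247 ] [ 0.571  0.505 -0.227  1.462  0.118  1.187 -1.37 ] [ 0.39674354 -0.26195823  0.39783614]
```

View pics/w3.png

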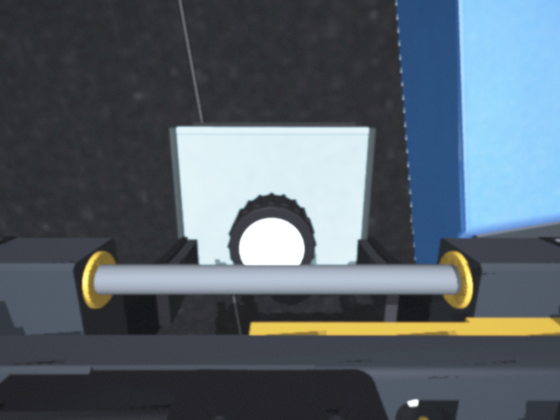

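Call:
drive_tool(
  motion=[
    [0,0,0,0],
    [0,0,0,0],
    [0,0,0,0],
    [0,0,0,0],
    [0,0,0,0],
    [0,0,0,0],
    [0,0,0,0],
    [0,0,0,0],
  ],
  grip=255,
  force=25,
)

```text
time: 3.27
ee_pos: [0.5933, -0.3032, 0.0961]
eef_rot: [-0.706, 0.045, 0.706, 0.045]
ft_force: [-0.3, -0.0, -0.5]
width: 0.0416
```

Call:
drive_tool(
  motion=[
    [0,0,0,-1],
    [0,0,0,-2],
    [0,0,0,-3],
    [0,0,0,-4],
    [0,0,0,-5],
    [0,0,0,-6],
    [0,0,0,-7],
    [0,0,0,-8],
    [0,0,0,-9],
    [0,0,0,-10],
    [0,0,0,-11],
    [0,0,0,-12],
    [0,0,0,-13],
    [0,0,0,-13],
    [0,0,0,-13],
  ],
)

```text
time: 4.52
ee_pos: [0.5933, -0.3034, 0.0961]
eef_rot: [0.62, 0.341, -0.62, 0.34]
ft_force: [-0.4, -0.1, 1.0]
width: 0.0004
```

Run:
```python
from h import *
s=r.read_state(); print(s['time'],s['ee_pos'],s['joint_positions'].round(3),s['ft_force'],s['torque'],s['width'])
w=cv2.cvtColor(r.camera('wrist'),cv2.COLOR_RGB2BGR); cv2.imwrite('pics/w4.png',w)
t=cv2.cvtColor(r.camera('scene'),cv2.COLOR_RGB2BGR)
cv2.imwrite('pics/s4.png',np.hstack([w,cv2.resize(t[130:214,310:358],(240,420),interpolation=cv2.INTER_CUBIC)]))
```

```text
4.5167 [ 0.59328069 -0.30338333  0.09609825] [ 0.714  0.534 -0.429  1.452  0.229  1.205 -0.311] [-0.42262015 -0.07419305  1.04234529] [ 0.00349275 -0.08205919  0.01840064] 0.00035312567075941197
```

View pics/s4.png

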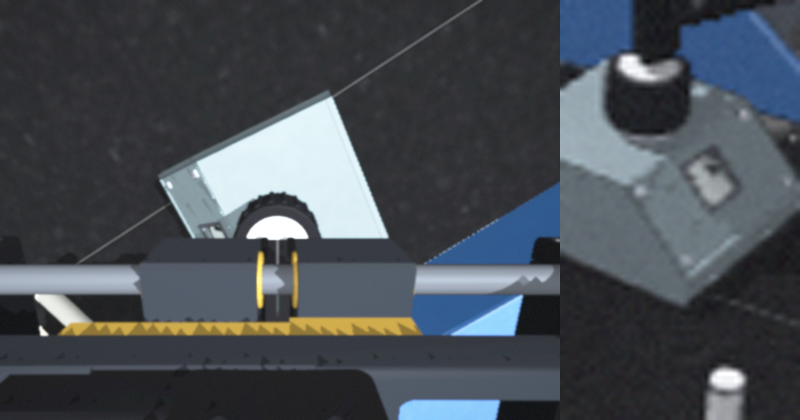

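Run:
```python
from h import *
t=cv2.cvtColor(r.camera('scene'),cv2.COLOR_RGB2BGR)
p=cv2.cvtColor(r.camera('top'),cv2.COLOR_RGB2BGR)
cs=r.calibration('scene');ct=r.calibration('top')
s=r.read_state();M=R.from_quat(s['eef_rot']).as_matrix()
P=[s['ee_pos'],s['ee_pos']+.019*M[:,0],[.594,-.303,.107],[.594,-.303,.073]]
print(proj(cs,P),proj(ct,P),M.round(2))
a=cv2.resize(t[90:190,280:380],None,fx=6,fy=6,interpolation=cv2.INTER_CUBIC)
cv2.imwrite('pics/s5.png',a)
b=cv2.resize(p[150:250,340:470],None,fx=6,fy=6,interpolation=cv2.INTER_CUBIC)
cv2.imwrite('pics/t5.png',b)
```

```text
[[327.9285681  146.05343105]
 [327.58059581 151.60691423]
 [327.89184607 142.83936491]
 [327.27177443 152.80901138]] [[400.02623721 206.46260061]
 [398.22312554 207.3732057 ]
 [400.95031799 205.69096122]
 [397.70887415 207.33625431]] [[ 0.    0.84 -0.54]
 [-0.   -0.54 -0.84]
 [-1.    0.    0.  ]]
```

View pics/s5.png

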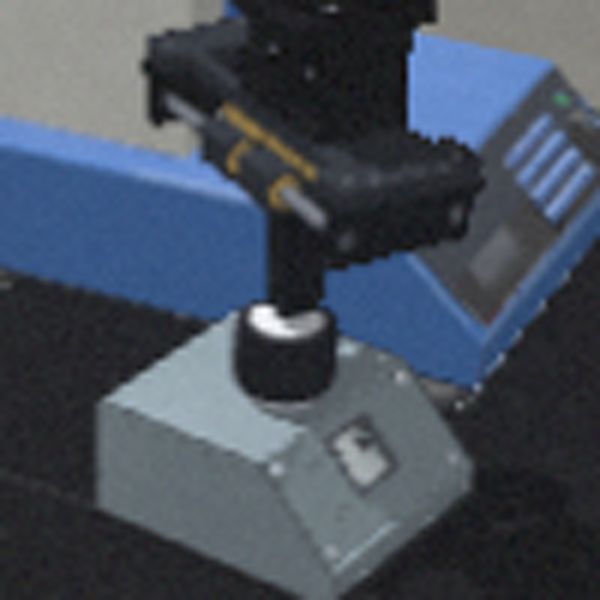

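View pics/t5.png

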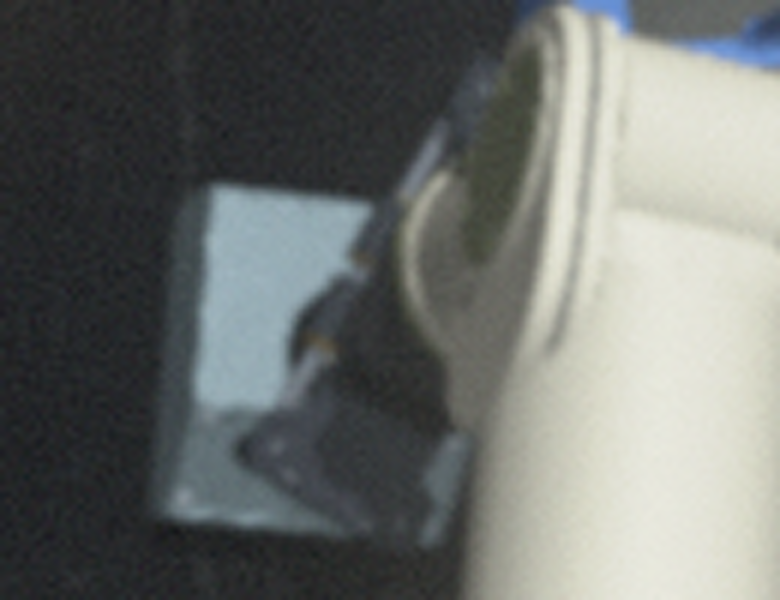

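Run:
```python
from h import *
cs=r.calibration('scene')
for p in ([.4528,-.3056,.2061],[.4528,-.3056,.1871],[.4528,-.3056,.2571]):
    q=proj(cs,p)[0]; print(q,(q-[200,0])*[3,2.7])
t=cv2.imread('pics/s3.png'); cv2.imwrite('pics/s3z.png',cv2.resize(t[130:400,460:660],None,fx=2.2,fy=2.2))
```

```text
[377.40895685 123.45969889] [532.22687054 333.341187  ]
[376.54596159 129.82172677] [529.63788476 350.51866227]
[379.79118154 105.76258617] [539.37354462 285.55898265]
```

View pics/s3z.png

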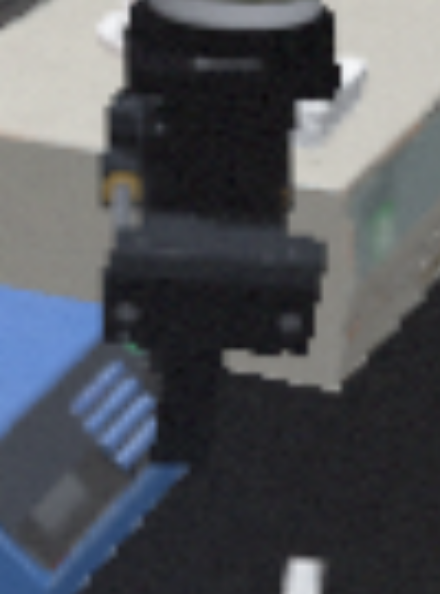

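Run:
```python
from h import *
cs=r.calibration('scene')
y=np.array([.387,-.922,0]);z=np.array([-.922,-.387,0]);T=np.array([.4528,-.3056,.2061])
for sy in(-.044,-.0585,.044,.0585):
  for dz in(-.019,):
    q=proj(cs,T+sy*y+[0,0,dz])[0]; print(sy,q,((q-[200,0])*[3,2.7]-[460,130])*2.2)
# body bottom corners
for sy in(-.095,.095):
  for sz in(-.0375,.0375):
    q=proj(cs,T+sy*y+sz*z+[0,0,.051])[0]; print('body',sy,sz,((q-[200,0])*[3,2.7]-[460,130])*2.2)
```

```text
-0.044 [376.80342482 137.6054944 ] [154.90260381 531.37663672]
-0.0585 [376.89056558 140.28014234] [155.47773284 547.26404549]
0.044 [376.29864384 122.50411034] [151.57104934 441.67441543]
0.0585 [376.21929046 120.18787595] [151.04731706 427.91598312]
body -0.095 -0.0375 [ 77.53001601 432.95476627]
body -0.095 0.0375 [283.8910093  445.86573179]
body 0.095 -0.0375 [ 79.8446325  252.87697815]
body 0.095 0.0375 [259.58675809 262.82770783]
```

Run:
```python
from h import *
ct=r.calibration('top')
s=r.read_state()
# wrist cam pose relative to the tool now
cw=r.calibration('wrist'); M=R.from_quat(s['eef_rot']); 
rel_p=M.inv().apply(cw['xyz']-s['ee_pos']); rel_R=M.inv()*R.from_quat(cw['orientation'])
print('rel',rel_p.round(4))
c1=dict(cw); 
q=R.from_quat([0.693,.142,-.692,.142]); c1['xyz']=np.array([.4528,-.3056,.2061])+q.apply(rel_p); c1['orientation']=(q*rel_R).as_quat()
f=lambda p,z: onz(ct,np.array(p)/4+[360,170]-.375,z)
pts={'mark white end':(f((70,497),.01),(212,232)),'mark tip':(f((262,475),.01),(316,260)),
'house front-left bottom':(f((25,262),0),(241,101)),'house front right':(f((214,282),0),(340,158)),
'house back right top':(f((245,66),.066),(432,25)),'blue front corner bottom':(f((302,240),0),(397,158)),'knob':(f((161,146),.107),(343.5,43.5))}
for k,(X,o) in pts.items(): print(k,X.round(3),proj(c1,X)[0].round(1),o)
```

```text
rel [-0.1778  0.0007 -0.0699]
mark white end [ 0.366 -0.253  0.01 ] [210.1 231.5] (212, 232)
mark tip [ 0.378 -0.386  0.01 ] [310.8 262.5] (316, 260)
house front-left bottom [ 0.527 -0.229  0.   ] [240.9  99.4] (241, 101)
house front right [ 0.511 -0.361  0.   ] [337.4 157.9] (340, 158)
house back right top [ 0.651 -0.37   0.066] [428.9  25.3] (432, 25)
blue front corner bottom [ 0.539 -0.425  0.   ] [395.3 157.4] (397, 158)
knob [ 0.593 -0.3    0.107] [339.2  45.6] (343.5, 43.5)
```

Call:
drive_tool(
  motion=[
    [-2,0,0,0],
    [-5,0,0,0],
    [-5,0,0,0],
    [-5,0,0,0],
  ],
)

```text
time: 5.05
ee_pos: [0.5945, -0.3036, 0.1483]
eef_rot: [0.62, 0.34, -0.619, 0.342]
ft_force: [-0.5, 0.5, -1.2]
width: 0.0003
```

Run:
```python
from h import *
cs=r.calibration('scene')
s=r.read_state();M=R.from_quat(s['eef_rot']).as_matrix();T=s['ee_pos']; print(T,s['ft_force'],s['width'])
t=cv2.cvtColor(r.camera('scene'),cv2.COLOR_RGB2BGR)
a=cv2.resize(t[80:180,280:390],None,fx=7,fy=6,interpolation=cv2.INTER_CUBIC)
def px(p): 
    q=(proj(cs,p)[0]-[280,80])*[7,6]; return tuple(int(v) for v in q)
def box(x0,x1,y,z,col):
    C=[T+M@np.array([a_,b_*y,c_*z]) for a_ in(x0,x1) for b_ in(-1,1) for c_ in(-1,1)]
    for i in range(8):
        for j in range(i):
            if bin(i^j).count('1')==1: cv2.line(a,px(C[i]),px(C[j]),col,1)
box(-.051,-.09,.095,.0375,(0,255,0)); box(-.051,.019,.015,.0095,(0,0,255))
cv2.imwrite('pics/s6.png',a)
```

```text
[ 0.59453059 -0.30360116  0.1483247 ] [-0.49774231  0.4695597  -1.17761447] 0.0002561051869604038
```

View pics/s6.png

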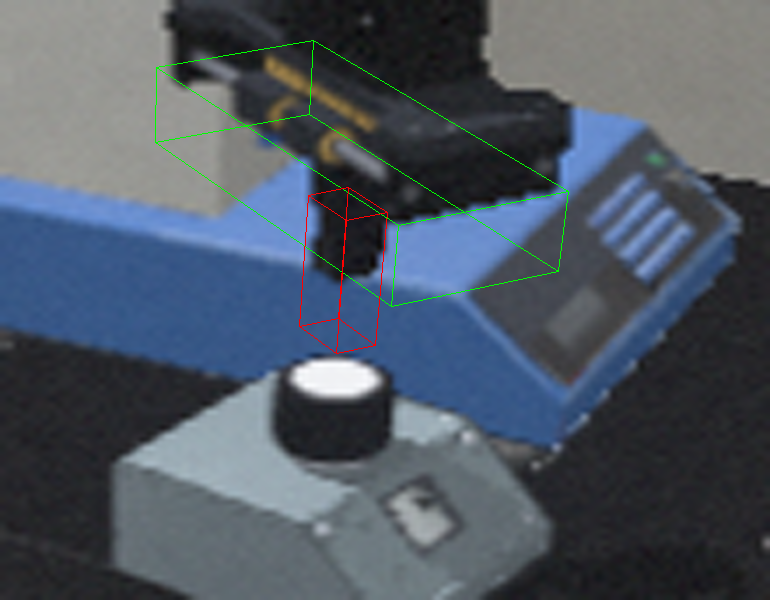

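Run:
```python
from h import *
s=r.read_state();M=R.from_quat(s['eef_rot']).as_matrix();T=s['ee_pos'];c=r.calibration('wrist')
for x in(.019,-.015):
  for z in (-.0095,.0095):
    for y in(-.0435,-.0585,.0435): print(x,z,y,proj(c,T+M@np.array([x,y,z]))[0].round(1))
w=cv2.imread('pics/w3.png'); g=cv2.convertScaleAbs(w[220:345,60:500],alpha=2.5,beta=20)
cv2.imwrite('pics/w3z.png',cv2.resize(g,None,fx=1.8,fy=3))
```

```text
0.019 -0.0095 -0.0435 [208.9 220.7]
0.019 -0.0095 -0.0585 [185.8 220.6]
0.019 -0.0095 0.0435 [342.7 220.8]
0.019 0.0095 -0.0435 [210.4 248. ]
0.019 0.0095 -0.0585 [187.9 248. ]
0.019 0.0095 0.0435 [341.1 248.1]
-0.015 -0.0095 -0.0435 [195.9 238.9]
-0.015 -0.0095 -0.0585 [168.4 238.9]
-0.015 -0.0095 0.0435 [355.2 239.1]
-0.015 0.0095 -0.0435 [198.1 270.8]
-0.015 0.0095 -0.0585 [171.3 270.8]
-0.015 0.0095 0.0435 [353. 271.]
```

View pics/w3z.png

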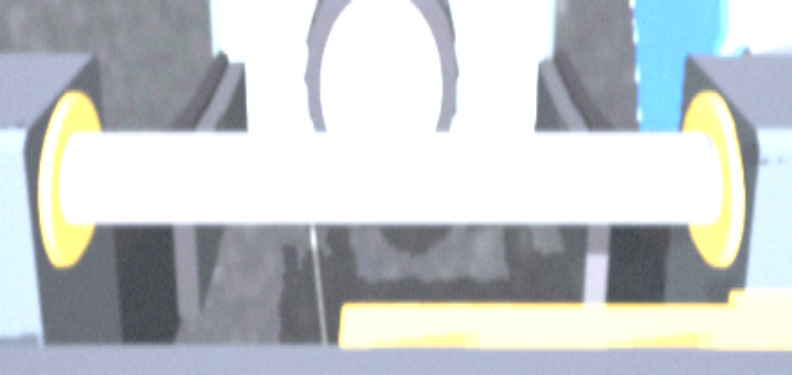

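Call:
drive_tool(
  motion=[
    [0,0,0,1.3],
    [0,0,0,2.6],
    [0,0,0,3.9],
    [0,0,0,5.2],
    [0,0,0,6.5],
    [0,0,0,7.8],
    [0,0,0,9.1],
    [0,0,0,10.4],
    [0,0,0,11.7],
    [1.5,0,0,13],
    [3,0,0,13],
    [4.5,0,0,13],
    [6,0,0,13],
    [7,0,0,13],
    [8,0,0,13],
    [8.3,0,0,13],
    [8.3,0,0,13],
  ],
  grip=0,
)

```text
time: 6.52
ee_pos: [0.5928, -0.3031, 0.0621]
eef_rot: [-0.705, 0.045, 0.706, 0.045]
ft_force: [-0.2, 0.2, 0.2]
width: 0.0865
```

Call:
drive_tool(
  motion=[
    [0,0,0,0],
    [0,0,0,0],
    [0,0,0,0],
    [0,0,0,0],
    [0,0,0,0],
    [0,0,0,0],
    [0,0,0,0],
    [0,0,0,0],
  ],
  grip=255,
)

```text
time: 7.18
ee_pos: [0.5938, -0.3008, 0.0633]
eef_rot: [-0.706, 0.043, 0.706, 0.045]
ft_force: [-1.2, 5.8, 3.0]
width: 0.0497
```

Call:
drive_tool(
  motion=[
    [0,-0.1,0,0],
    [0,-0.2,0,-1],
    [0,-0.2,0,-2],
    [0,-0.2,0,-3],
    [0,-0.2,0,-4],
    [0,-0.2,0,-5],
    [0,-0.2,0,-6],
    [0,-0.2,0,-7],
    [0,-0.2,0,-8],
    [0,-0.2,0,-9],
    [0,-0.2,0,-10],
    [0,-0.2,0,-11],
    [0,-0.2,0,-12],
    [0,-0.2,0,-13],
    [0,-0.2,0,-13],
  ],
)

```text
time: 8.43
ee_pos: [0.5943, -0.3017, 0.0634]
eef_rot: [0.619, 0.342, -0.618, 0.343]
ft_force: [5.9, -1.4, -1.7]
width: 0.0493
```

Run:
```python
from h import *
s=r.read_state(); print(s['time'],s['ee_pos'],s['joint_positions'].round(3),s['ft_force'],s['torque'],s['width'])
w=cv2.cvtColor(r.camera('wrist'),cv2.COLOR_RGB2BGR); cv2.imwrite('pics/w7.png',w)
t=cv2.cvtColor(r.camera('scene'),cv2.COLOR_RGB2BGR)
cv2.imwrite('pics/s7.png',np.hstack([w[100:300,0:280],cv2.resize(t[145:185,320:360],(400,400),interpolation=cv2.INTER_CUBIC)[:200,:]])) if 0 else cv2.imwrite('pics/s7.png',cv2.resize(t[140:190,310:360],(560,560),interpolation=cv2.INTER_CUBIC))
```

```text
8.4333 [ 0.59427404 -0.30171784  0.063352  ] [ 0.728  0.568 -0.452  1.481  0.26   1.15  -0.327] [ 5.87346699 -1.36083505 -1.71392173] [ 0.01752006 -0.60031135  0.05294782] 0.04934277765273467
```

View pics/w7.png

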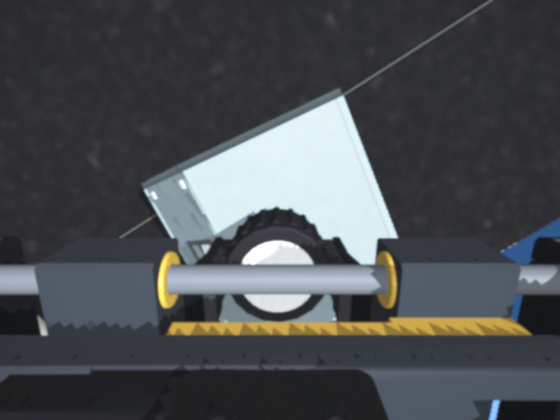

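View pics/s7.png

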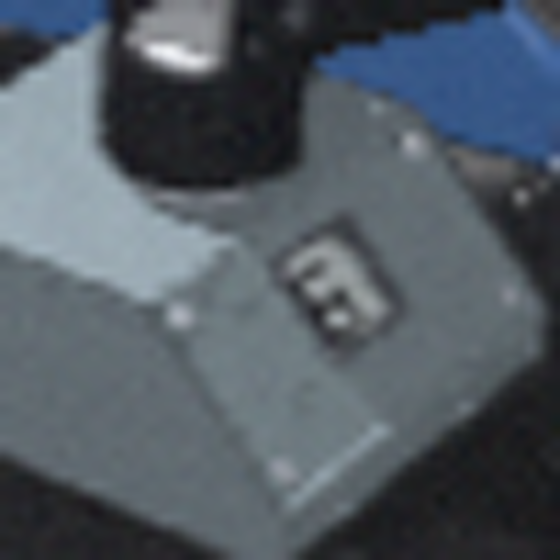

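Call:
drive_tool(
  motion=[
    [0,0,0,0],
    [0,0,0,0],
    [0,0,0,0],
    [0,0,0,0],
    [-2,0,0,0],
    [-4,0,0,0],
    [-6,-2,1.2,0],
    [-7,-5,3,0],
    [-8,-8,5,0],
    [-8,-11,7,0],
    [-8,-11,7,0],
    [-8,-11,7,0],
  ],
  grip=0,
)

```text
time: 9.53
ee_pos: [0.4614, -0.3028, 0.1437]
eef_rot: [-0.619, -0.34, 0.62, -0.341]
ft_force: [1.3, 0.2, 0.6]
width: 0.0868
```

Run:
```python
from h import *
s=r.read_state(); print(s['time'],s['ee_pos'],s['width'])
c=r.calibration('wrist')
w=cv2.cvtColor(r.camera('wrist'),cv2.COLOR_RGB2BGR); cv2.imwrite('pics/w8.png',w)
u=proj(c,[.527,-.296,.036])[0]; print(u)
M=cv2.getRotationMatrix2D(tuple(map(float,u)),57,8); M[:,2]+=np.array([280,210])-u
cv2.imwrite('pics/w8z.png',cv2.warpAffine(w,M,(560,420),flags=cv2.INTER_CUBIC))
```

```text
9.5333 [ 0.46140347 -0.30276495  0.1436848 ] 0.08681373721955803
[333.89379572 158.07802886]
```

View pics/w8.png

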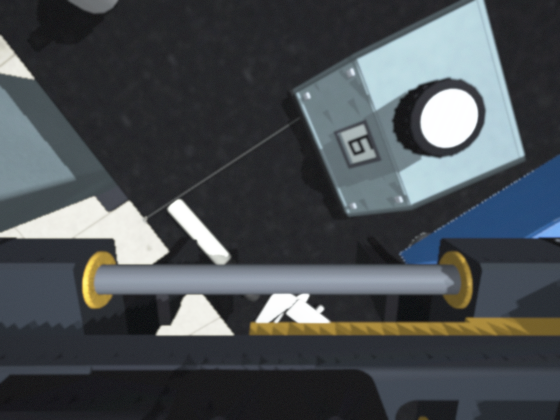

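View pics/w8z.png

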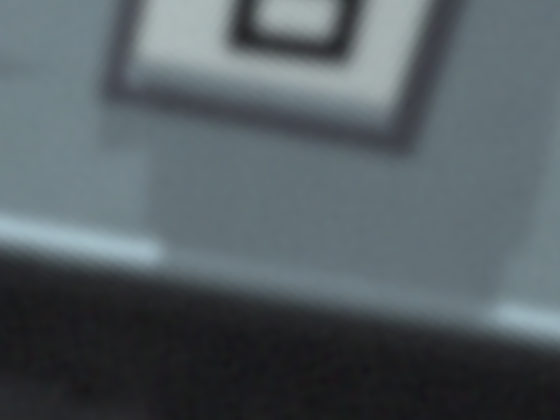

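Run:
```python
from h import *
w=cv2.imread('pics/w8.png')
u=np.array([358,145.])
M=cv2.getRotationMatrix2D(tuple(u),67,9); M[:,2]+=np.array([280,210])-u
cv2.imwrite('pics/w8y.png',cv2.warpAffine(w,M,(560,420),flags=cv2.INTER_CUBIC))
```

```text
(no output)
```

View pics/w8y.png

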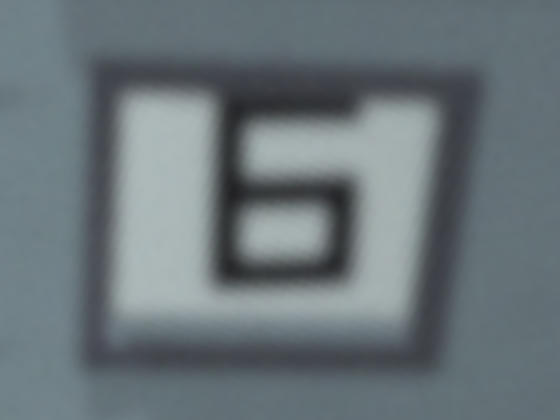

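Call:
drive_tool(
  motion=[
    [0,3,-2,0],
    [0,6.5,-4,0],
    [0,9,-6,0],
    [0,11,-7,0],
    [2,11,-7,0],
    [4,11,-7,0],
    [6,11,-7,0],
    [8,11,-7,0],
    [8,11,-7,0],
    [8,11,-7,0],
  ],
)

```text
time: 10.42
ee_pos: [0.5939, -0.3003, 0.0621]
eef_rot: [-0.619, -0.342, 0.619, -0.341]
ft_force: [-0.0, -0.0, 0.9]
width: 0.0871
```

Call:
drive_tool(
  motion=[
    [0,0,0,0],
    [0,0,0,0],
    [0,0,0,0],
    [0,0,0,0],
    [0,0,0,0],
    [0,0,0,0],
    [0,0,0,0],
    [0,0,0,0],
    [0,0,0,-1],
    [0,0,0,-2],
    [0,0,0,-3],
    [0,0,0,-4],
    [0,0,0,-5],
    [0,0,0,-6],
    [0,0,0,-7],
    [0,0,0,-8],
    [0,0,0,-8.5],
    [0,0,0,-8.5],
    [0,0,0,-8.5],
  ],
  grip=255,
)

```text
time: 12.0
ee_pos: [0.595, -0.3019, 0.0635]
eef_rot: [0.454, 0.542, -0.453, 0.544]
ft_force: [8.6, -2.9, -5.0]
width: 0.0494
```

Call:
drive_tool(
  motion=[
    [0,0,0,0],
    [0,0,0,0],
    [0,0,0,0],
    [0,0,0,0],
    [-2,0,0,0],
    [-4,0,0,0],
    [-7,-2,0,0],
    [-9,-6,-1,0],
    [-9,-10,-2,0],
    [-9,-14,-2.5,0],
    [-9,-14,-2.5,0],
    [-9,-14,-2.5,0],
  ],
  grip=0,
)

```text
time: 13.0
ee_pos: [0.4487, -0.3028, 0.1535]
eef_rot: [0.453, 0.542, -0.455, 0.542]
ft_force: [0.9, -0.3, 0.2]
width: 0.0871
```

Run:
```python
from h import *
s=r.read_state(); print(s['time'],s['ee_pos'],s['joint_positions'].round(3),s['width'])
print(R.from_quat(s['eef_rot']).as_matrix().round(3))
c=r.calibration('wrist'); print(c['xyz'])
w=cv2.cvtColor(r.camera('wrist'),cv2.COLOR_RGB2BGR); cv2.imwrite('pics/w9.png',w)
```

```text
13.0 [ 0.44869206 -0.3027614   0.15345206] [ 1.087  0.25  -0.663  1.726  0.165  1.222  0.558] 0.08706212464220418
[[-0.002  0.985  0.174]
 [-0.002  0.174 -0.985]
 [-1.    -0.002  0.002]]
[ 0.43756081 -0.23404672  0.33117869]
```

View pics/w9.png

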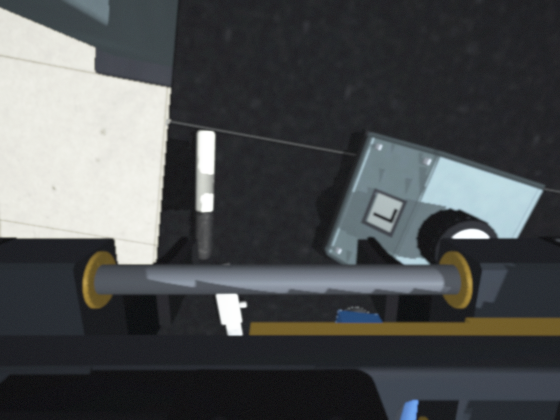

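Run:
```python
from h import *
w=cv2.imread('pics/w9.png')
u=np.array([383,212.])
M=cv2.getRotationMatrix2D(tuple(u),106,9); M[:,2]+=np.array([280,210])-u
cv2.imwrite('pics/w9y.png',cv2.warpAffine(w,M,(560,420),flags=cv2.INTER_CUBIC))
```

```text
(no output)
```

View pics/w9y.png

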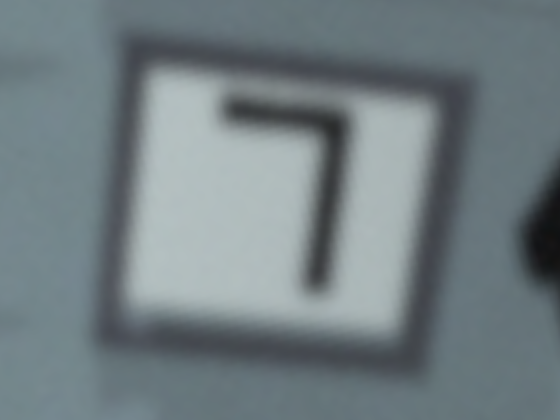

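Call:
drive_tool(
  motion=[
    [0,0.2,-2,1.4],
    [0,0.4,-4,2.8],
    [0,0.5,-6,4.2],
    [0,0.7,-8,5.6],
    [0,0.9,-10,7],
    [0,1,-12,8.4],
    [0,1.2,-14,9.8],
    [0,1.4,-16,11.2],
    [0,1.6,-18,12.6],
    [0,1.8,-20,14],
    [0,1.9,-21.5,15.4],
    [0,2,-23,16.8],
    [0,2.1,-24,18.2],
    [0,2.1,-24.7,19.2],
    [0,2.1,-24.7,19.2],
    [0,2.1,-24.7,19.2],
  ],
)

```text
time: 14.38
ee_pos: [0.429, -0.0539, 0.1534]
eef_rot: [0.707, 0.028, -0.706, 0.028]
ft_force: [0.2, 0.2, 0.8]
width: 0.0873
```

Run:
```python
from h import *
s=r.read_state(); print(s['time'],s['ee_pos'],s['joint_positions'].round(3),s['width'])
print(R.from_quat(s['eef_rot']).as_matrix().round(3))
c=r.calibration('wrist'); print(c['xyz'])
w=cv2.cvtColor(r.camera('wrist'),cv2.COLOR_RGB2BGR); cv2.imwrite('pics/w10.png',w)
np.save('c10.npy',c,allow_pickle=True)
print(proj(c,[[.426,-.056,.104],[.561,.1515,.11],[.561,.1515,.048]]))
```

```text
14.3833 [ 0.42899351 -0.05394912  0.15340396] [ 0.827 -0.023 -0.783  1.975 -0.018  1.182 -1.44 ] 0.08725652222584085
[[ 0.001  0.079 -0.997]
 [ 0.    -0.997 -0.079]
 [-1.    -0.    -0.001]]
[ 0.49897101 -0.04868445  0.33128837]
[[279.01337711 225.66539607]
 [-41.67904049  -7.52489173]
 [ 34.09085721  24.06189504]]
```

View pics/w10.png

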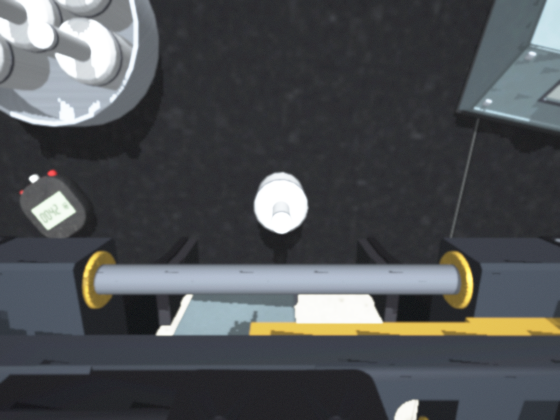

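Run:
```python
from h import *
c=np.load('c10.npy',allow_pickle=True).item()
w=cv2.imread('pics/w10.png')
z=cv2.resize(w[160:245,235:325],None,fx=6,fy=6,interpolation=cv2.INTER_CUBIC)
for X,col in(([.426,-.056,.104],(0,0,255)),([.426,-.056,.06],(0,255,0)),([.426,-.056,0],(255,0,0))):
    q=(proj(c,X)[0]-[235,160]+.5)*6; cv2.circle(z,tuple(int(v) for v in q),4,col,-1)
cv2.imwrite('pics/w10z.png',z)
```

```text
(no output)
```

View pics/w10z.png

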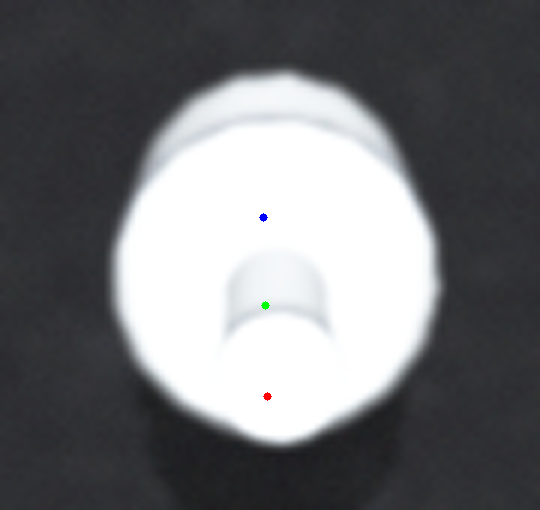

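Call:
drive_tool(
  motion=[
    [2,0.2,0,0],
    [5,0.35,0,0],
    [7,0.35,0,0],
    [8.5,0.35,0,0],
    [9.5,0.35,0,0],
    [10.2,0.35,0,0],
    [10.2,0.35,0,0],
    [10.2,0.35,0,0],
  ],
)

```text
time: 15.1
ee_pos: [0.4288, -0.0583, 0.0515]
eef_rot: [0.707, 0.026, -0.707, 0.026]
ft_force: [-0.2, -0.6, -0.5]
width: 0.0866
```

Call:
drive_tool(
  motion=[
    [0,0,0,0],
    [0,0,0,0],
    [0,0,0,0],
    [0,0,0,0],
    [0,0,0,0],
    [0,0,0,0],
    [0,0,0,0],
    [0,0,0,0],
    [0,0,0,0],
    [0,0,0,0],
    [0,0,0,0],
    [0,0,0,0],
  ],
  grip=255,
  force=20,
)

```text
time: 16.1
ee_pos: [0.4284, -0.0582, 0.0511]
eef_rot: [-0.707, -0.026, 0.707, -0.026]
ft_force: [0.3, -1.3, -2.2]
width: 0.0155
```

Call:
drive_tool(
  motion=[
    [-2,0,0,0],
    [-5,0,0,0],
    [-8,0,0,0],
    [-11,0,0,0],
    [-14,-1,-0.5,0],
    [-14,-4,-2,0],
    [-14,-7,-3.5,0],
    [-14,-10,-5,0],
    [-14,-13,-6.5,0],
    [-14,-16,-8,0],
    [-14,-18.5,-9.2,0],
    [-14,-19.9,-9.7,0],
    [-14,-19.9,-9.7,0],
    [-14,-19.9,-9.7,0],
    [-14,-19.9,-9.7,0],
  ],
)

```text
time: 17.35
ee_pos: [0.5102, 0.1464, 0.1907]
eef_rot: [-0.706, -0.026, 0.707, -0.026]
ft_force: [0.3, -1.0, -1.7]
width: 0.0155
```

Run:
```python
from h import *
s=r.read_state(); print(s['time'],s['ee_pos'],s['joint_positions'].round(3),s['width'],s['ft_force'])
print(R.from_quat(s['eef_rot']).as_matrix().round(3))
c=r.calibration('wrist')
w=cv2.cvtColor(r.camera('wrist'),cv2.COLOR_RGB2BGR); cv2.imwrite('pics/w11.png',w)
np.save('c11.npy',c,allow_pickle=True)
t=cv2.cvtColor(r.camera('scene'),cv2.COLOR_RGB2BGR);cv2.imwrite('pics/s11.png',t)
```

```text
17.35 [0.51019517 0.14635627 0.1907357 ] [ 0.485  0.262 -0.976  1.691  0.224  1.309 -2.031] 0.015525314510604 [ 0.33594509 -0.99799021 -1.74642225]
[[-0.001  0.073 -0.997]
 [-0.001 -0.997 -0.073]
 [-1.     0.001  0.001]]
```

View pics/w11.png

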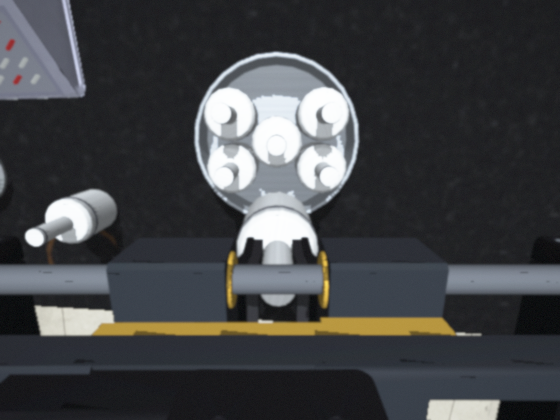

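View pics/s11.png

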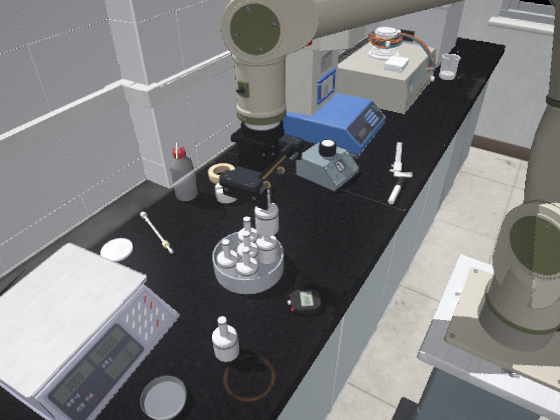

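Run:
```python
from h import *
c=np.load('c11.npy',allow_pickle=True).item()
w=cv2.imread('pics/w11.png')
z1=cv2.resize(w[45:225,190:365],None,fx=3.3,fy=3.3,interpolation=cv2.INTER_CUBIC)
X=[[.561,.1515,.11]]+[[.561+.0505*np.cos(np.radians(a)),.1515+.0505*np.sin(np.radians(a)),.11] for a in(63.8,123.8,-116.2,-56.2)]
q=proj(c,X); print(q.round(1))
for p in q: cv2.circle(z1,tuple(int(v) for v in (p-[190,45]+.5)*3.3),3,(0,0,255),-1)
ang=np.radians(np.arange(0,360,3))
for rad,z in((.0815,.048),):
  for p in proj(c,np.c_[.561+rad*np.cos(ang),.1515+rad*np.sin(ang),0*ang+z]): cv2.circle(z1,tuple(int(v) for v in (p-[190,45]+.5)*3.3),1,(0,255,0),-1)
cv2.imwrite('pics/w11z.png',z1)
z2=cv2.resize(w[185:315,220:335],None,fx=4.5,fy=4.5,interpolation=cv2.INTER_CUBIC)
s=[.51019,.14636]
for h,col in((.104,(0,0,255)),(.061,(0,255,0)),(0,(255,0,0))):
    p=proj(c,[s[0],s[1],.1397+h])[0]; cv2.circle(z2,tuple(int(v) for v in (p-[220,185]+.5)*4.5),3,col,-1)
for h,rad in((.060,.024),(.002,.024)):
  for p in proj(c,np.c_[s[0]+rad*np.cos(ang),s[1]+rad*np.sin(ang),0*ang+.1397+h]): cv2.circle(z2,tuple(int(v) for v in (p-[220,185]+.5)*4.5),1,(0,200,255),-1)
cv2.imwrite('pics/w11y.png',z2)
print('B',onz(c,(36,237),.103), 'B body',onz(c,(72,220),.058))
```

```text
[[274.9 149.5]
 [219.4 116.4]
 [221.7 180.1]
 [327.6 180.9]
 [330.8 117.4]]
B [0.46826059 0.35720731 0.103     ] B body [0.47059557 0.35334866 0.058     ]
```

View pics/w11z.png

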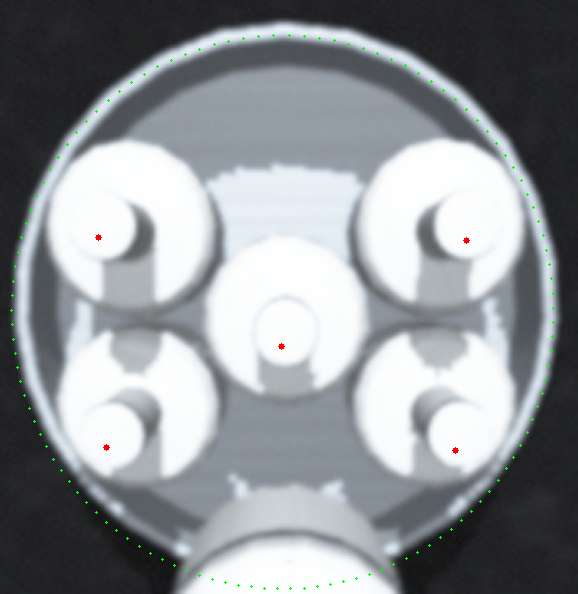

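View pics/w11y.png

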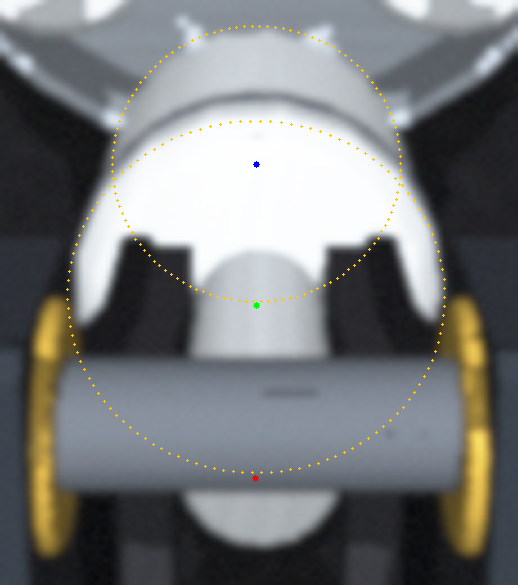

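Run:
```python
from h import *
c=np.load('c11.npy',allow_pickle=True).item()
P=np.array([(287,330),(106,224),(468,222),(113,434),(459,434)])/3.3+[190,45]-.5
W=np.array([onz(c,p,.11)[:2] for p in P]); print(W.round(4))
# rim fit: threshold edge points measured by hand from z1 outer rim
E_=np.array([(285,24),(18,300),(556,300),(80,130),(490,130),(150,520),(430,520)])
V=np.array([onz(c,p/3.3+[190,45]-.5,.048)[:2] for p in E_.astype(float)])
A=np.c_[2*V,np.ones(len(V))]; s=np.linalg.lstsq(A,(V**2).sum(1),rcond=None)[0]; print('rim',s[:2],np.sqrt(s[2]+s[:2]@s[:2]))
ring=W[1:]; cen=ring.mean(0); d=ring-cen
a=np.degrees(np.arctan2(d[:,1],d[:,0]))-[60,-60,120,-120]; print(cen,a,np.linalg.norm(d,axis=1))
```

```text
[[0.565  0.1505]
 [0.5864 0.1951]
 [0.5933 0.1096]
 [0.5364 0.1919]
 [0.5428 0.1059]]
rim [0.56680818 0.15071418] 0.0788749209105349
[0.56474567 0.15063289] [4.0188573  4.8396194  4.46049897 3.933524  ] [0.04951373 0.04997295 0.05007402 0.04985181]
```

Call:
drive_tool(
  motion=[
    [0,0,-0.2,0],
    [0,0,-0.4,0],
    [2,0,-0.4,0],
    [4,0,-0.4,0],
    [5.5,0,-0.4,0],
    [6.5,0,-0.4,0],
    [7.2,0,-0.4,0],
    [7.9,0,-0.4,0],
    [8.6,0,-0.4,0],
    [9.3,0,-0.4,0],
    [10,0,-0.4,0],
    [10,0,-0.4,0],
  ],
)

```text
time: 18.45
ee_pos: [0.5139, 0.1474, 0.0899]
eef_rot: [-0.706, -0.026, 0.707, -0.026]
ft_force: [-0.4, -0.2, -2.8]
width: 0.0157
```

Run:
```python
from h import *
s=r.read_state(); print(s['time'],s['ee_pos'],s['width'],s['ft_force'])
w=cv2.cvtColor(r.camera('wrist'),cv2.COLOR_RGB2BGR); cv2.imwrite('pics/w12.png',w)
```

```text
18.45 [0.51387363 0.1473572  0.08987715] 0.015702060699569868 [-0.4382815  -0.19853649 -2.83331369]
```

View pics/w12.png

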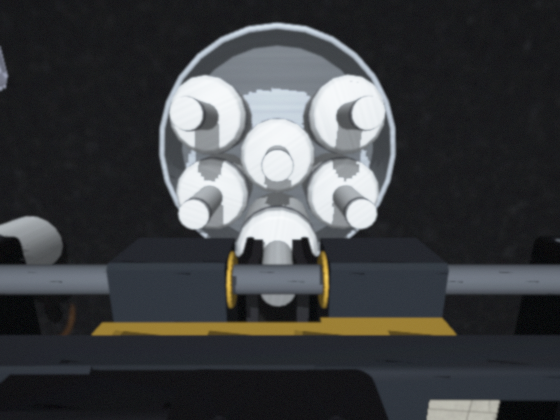

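Call:
drive_tool(
  motion=[
    [0.7,0,0,0],
    [1.4,0,0,0],
    [2.1,0,0,0],
    [2.7,0,0,0],
    [3.2,0,0,0],
    [3.2,0,0,0],
    [3.2,0,0,0],
  ],
)

```text
time: 19.08
ee_pos: [0.5142, 0.1477, 0.0589]
eef_rot: [-0.706, -0.026, 0.707, -0.026]
ft_force: [-1.0, 0.1, -0.8]
width: 0.0159
```

Call:
drive_tool(
  motion=[
    [0,0,0,0],
    [0,0,0,0],
    [0,0,0,0],
    [0,0,0,0],
    [-1.5,0,0,0],
    [-3,0,0,0],
    [-5,0,0,0],
    [-8,0,0,0],
    [-12,0,0,0],
    [-12,0,0,0],
    [-12,0,0,0],
  ],
  grip=120,
)

```text
time: 20.0
ee_pos: [0.5157, 0.1482, 0.1814]
eef_rot: [0.708, 0.026, -0.705, 0.026]
ft_force: [0.1, -0.1, -1.5]
width: 0.0463
```

Run:
```python
from h import *
s=r.read_state(); print(s['time'],s['ee_pos'],s['joint_positions'].round(3),s['width'],s['ft_force'])
print(R.from_quat(s['eef_rot']).as_matrix().round(3))
c=r.calibration('wrist');np.save('c13.npy',c,allow_pickle=True)
w=cv2.cvtColor(r.camera('wrist'),cv2.COLOR_RGB2BGR); cv2.imwrite('pics/w13.png',w)
```

```text
20.0 [0.51574402 0.14818707 0.18137043] [ 0.475  0.281 -0.973  1.695  0.243  1.29  -2.044] 0.046289098619481814 [ 0.10399111 -0.11186433 -1.4578428 ]
[[ 0.005  0.074 -0.997]
 [ 0.    -0.997 -0.074]
 [-1.     0.    -0.005]]
```

View pics/w13.png

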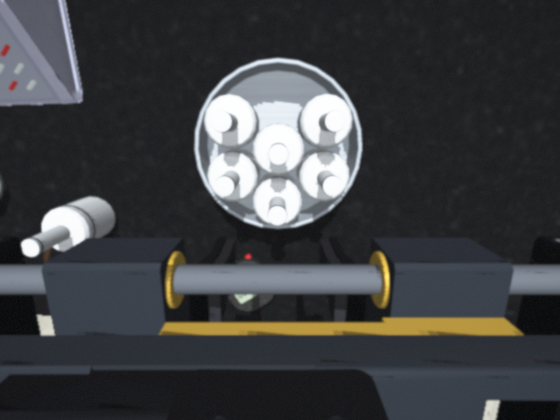

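Call:
drive_tool(
  motion=[
    [0,-2,0.3,-0.7],
    [0,-4.5,0.6,-1.4],
    [0,-7,1,-2.1],
    [0,-9.5,1.4,-2.9],
    [0,-12,1.8,-3.7],
    [0,-14.5,2.2,-4.5],
    [0,-17,2.6,-5.4],
    [0,-19.5,2.9,-6.3],
    [0.5,-21.2,3.1,-7.2],
    [1.5,-21.2,3.1,-8],
    [2.5,-21.2,3.1,-8],
    [2.5,-21.2,3.1,-8],
  ],
  grip=0,
)

```text
time: 21.05
ee_pos: [0.4669, 0.3554, 0.1508]
eef_rot: [-0.654, -0.265, 0.657, -0.266]
ft_force: [-0.0, -0.1, -0.0]
width: 0.0865
```

Run:
```python
from h import *
s=r.read_state(); print(s['time'],s['ee_pos'],s['joint_positions'].round(3),s['width'],s['ft_force'])
print(R.from_quat(s['eef_rot']).as_matrix().round(3))
c=r.calibration('wrist');np.save('c14.npy',c,allow_pickle=True)
w=cv2.cvtColor(r.camera('wrist'),cv2.COLOR_RGB2BGR); cv2.imwrite('pics/w14.png',w)
p=proj(c,[[.468,.3575,.104],[.468,.3575,.06]]);print(p)
u=p[0].astype(int); z=cv2.resize(w[max(u[1]-70,0):u[1]+40,u[0]-60:u[0]+60],None,fx=5,fy=5,interpolation=cv2.INTER_CUBIC)
o=np.array([u[0]-60,max(u[1]-70,0)])
for q,col in zip(p,((0,0,255),(0,200,0))): cv2.circle(z,tuple(int(v) for v in (q-o+.5)*5),4,col,-1)
cv2.imwrite('pics/w14z.png',z); print(o)
```

```text
21.05 [0.466911   0.35535841 0.15080021] [ 0.099  0.509 -1.087  1.593  0.46   1.326 -1.852] 0.08653557168947716 [-0.01802774 -0.06690817 -0.01228245]
[[-0.004  0.696 -0.718]
 [-0.003 -0.718 -0.696]
 [-1.    -0.001  0.005]]
[[275.05541695 219.01080847]
 [275.38525435 204.3215721 ]]
[215 149]
```

View pics/w14.png

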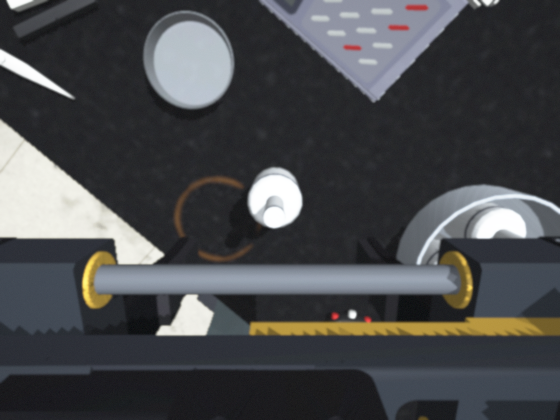

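View pics/w14z.png

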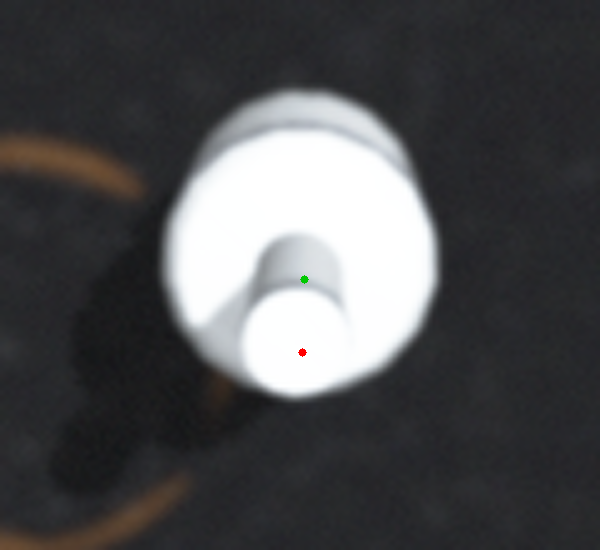

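Call:
drive_tool(
  motion=[
    [2,-0.1,-0.4,0],
    [5,-0.15,-0.4,0],
    [7,-0.15,-0.4,0],
    [8.5,-0.15,-0.4,0],
    [9.4,-0.15,-0.4,0],
    [10.1,-0.15,-0.4,0],
    [10.1,-0.15,-0.4,0],
    [10.1,-0.15,-0.4,0],
  ],
)

```text
time: 21.77
ee_pos: [0.47, 0.3609, 0.0538]
eef_rot: [0.655, 0.266, -0.655, 0.266]
ft_force: [0.0, 0.0, 1.0]
width: 0.0866
```

Call:
drive_tool(
  motion=[
    [0,0,0,0],
    [0,0,0,0],
    [0,0,0,0],
    [0,0,0,0],
    [0,0,0,0],
    [0,0,0,0],
    [0,0,0,0],
    [0,0,0,0],
    [0,0,0,0],
    [0,0,0,0],
    [0,0,0,0],
    [0,0,0,0],
  ],
  grip=255,
  force=20,
)

```text
time: 22.77
ee_pos: [0.4697, 0.3607, 0.0531]
eef_rot: [-0.655, -0.266, 0.655, -0.266]
ft_force: [1.3, -0.3, -0.5]
width: 0.0156
```

Call:
drive_tool(
  motion=[
    [-2,0,0,0],
    [-5,0,0,0],
    [-8,0,0,0],
    [-11,0,0,0],
    [-14,1,0.6,1],
    [-14,3.5,2.2,2],
    [-14,6,3.8,3],
    [-14,8.5,5.5,4],
    [-14,11,7.1,5],
    [-14,13.5,8.7,6],
    [-14,16,10.3,7],
    [-14,18.2,11.8,8],
    [-14,18.2,11.8,8],
    [-14,18.2,11.8,8],
    [-14,18.2,11.8,8],
  ],
)

```text
time: 24.02
ee_pos: [0.5118, 0.1486, 0.1932]
eef_rot: [0.707, 0.027, -0.707, 0.027]
ft_force: [0.0, 0.3, -1.3]
width: 0.0158
```

Run:
```python
from h import *
s=r.read_state(); print(s['time'],s['ee_pos'],s['joint_positions'].round(3),s['width'],s['ft_force'])
print(R.from_quat(s['eef_rot']).as_matrix().round(3))
c=r.calibration('wrist')
w=cv2.cvtColor(r.camera('wrist'),cv2.COLOR_RGB2BGR); cv2.imwrite('pics/w15.png',w)
np.save('c15.npy',c,allow_pickle=True)
z1=cv2.resize(w[45:225,190:365],None,fx=3.3,fy=3.3,interpolation=cv2.INTER_CUBIC)
cv2.imwrite('pics/w15z.png',z1)
ang=np.radians(np.arange(0,360,3))
z2=cv2.resize(w[185:315,220:335],None,fx=4.5,fy=4.5,interpolation=cv2.INTER_CUBIC)
S=s['ee_pos']; f=S[2]-.0531
for h,rad in((.060,.024),(.002,.024)):
  for p in proj(c,np.c_[S[0]+rad*np.cos(ang),S[1]+rad*np.sin(ang),0*ang+f+h]): cv2.circle(z2,tuple(int(v) for v in (p-[220,185]+.5)*4.5),1,(0,200,255),-1)
cv2.imwrite('pics/w15y.png',z2)
```

```text
24.0167 [0.51180447 0.14862676 0.19317795] [ 0.493  0.27  -0.993  1.683  0.233  1.315 -2.038] 0.01581494217168942 [ 0.00948324  0.27340099 -1.26109205]
[[ 0.     0.075 -0.997]
 [ 0.    -0.997 -0.075]
 [-1.    -0.    -0.   ]]
```

View pics/w15z.png

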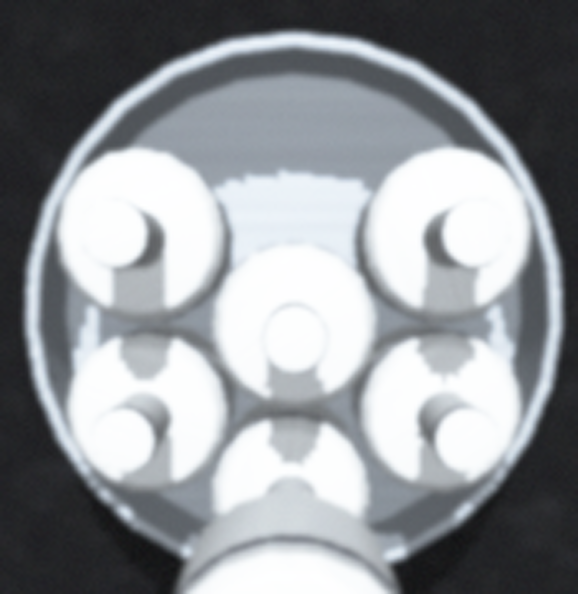

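View pics/w15y.png

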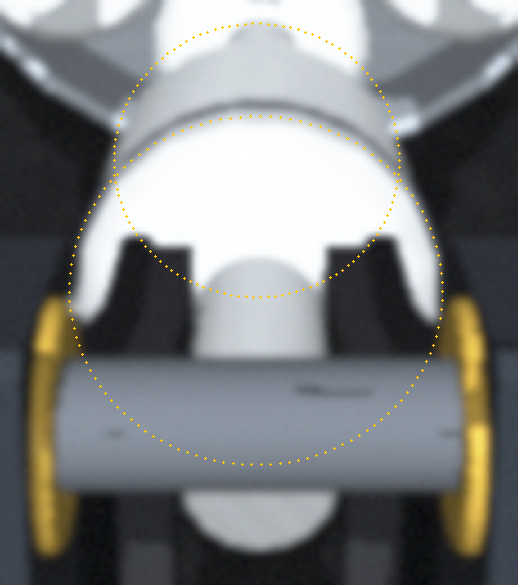

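Run:
```python
from h import *
c=np.load('c15.npy',allow_pickle=True).item()
P=np.array([(296,338),(116,233),(474,233),(126,439),(466,439)])/3.3+[190,45]-.5
W=np.array([onz(c,p,.11)[:2] for p in P]); print(W.round(4))
ring=W[1:]; cen=ring.mean(0); d=ring-cen
a=np.degrees(np.arctan2(d[:,1],d[:,0]))-[60,-60,120,-120]; print(cen,a,np.linalg.norm(d,axis=1))
th=np.radians(a.mean()); 
# body tops centres z=.066 of the two neighbours + mid
B=np.array([(141,232),(446,232),(295,322)])/3.3+[190,45]-.5
print(np.array([onz(c,p,.066)[:2] for p in B]).round(4))
print('gap1',W.mean(0)+.0505*np.array([np.cos(th),np.sin(th)]))
```

```text
[[0.5648 0.1506]
 [0.5861 0.1956]
 [0.5927 0.11  ]
 [0.5365 0.1914]
 [0.5431 0.1059]]
[0.56462232 0.15071105] [4.37704086 4.61375166 4.65757324 4.3341658 ] [0.0497724  0.04949054 0.04942609 0.04970759]
[[0.5877 0.1957]
 [0.5942 0.1105]
 [0.5664 0.1507]]
gap1 [0.61499767 0.15464765]
```

Call:
drive_tool(
  motion=[
    [0,0,-2.5,0],
    [0,0.1,-5.5,0],
    [0,0.2,-8.5,0],
    [0,0.2,-10,0],
    [0,0.2,-10.5,0],
    [0,0.2,-10.5,0],
    [0,0.2,-10.5,0],
    [2,0.2,-10.5,0],
    [4,0.2,-10.5,0],
    [4,0.2,-10.5,0],
    [4,0.2,-10.5,0],
  ],
)

```text
time: 24.98
ee_pos: [0.6157, 0.1537, 0.1532]
eef_rot: [-0.706, -0.026, 0.707, -0.027]
ft_force: [-0.2, -0.0, 0.4]
width: 0.0159
```

Run:
```python
from h import *
s=r.read_state(); print(s['time'],s['ee_pos'],s['joint_positions'].round(3),s['width'],s['ft_force'])
t=cv2.cvtColor(r.camera('scene'),cv2.COLOR_RGB2BGR)
cv2.imwrite('pics/s16.png',cv2.resize(t[180:300,200:310],None,fx=5,fy=5,interpolation=cv2.INTER_CUBIC))
```

```text
24.9833 [0.61573582 0.15365917 0.15319871] [ 0.327  0.539 -0.895  1.466  0.424  1.341 -2.092] 0.015895925643386443 [-0.17883801 -0.04068052  0.40076828]
```

View pics/s16.png

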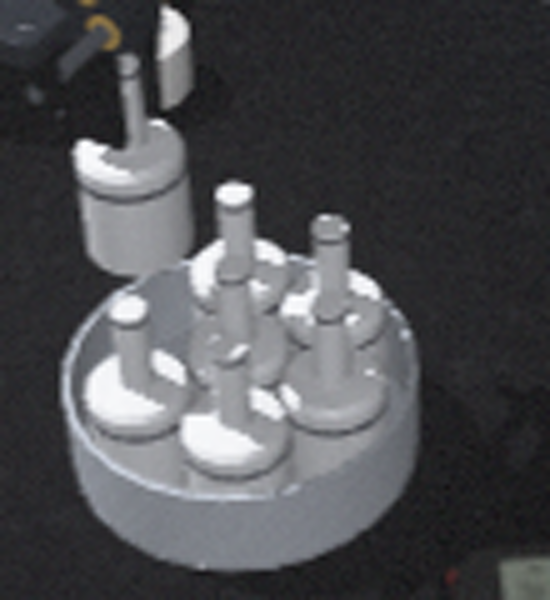

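Call:
drive_tool(
  motion=[
    [1,-0.1,-0.1,0],
    [2,-0.1,-0.1,0],
    [2.8,-0.1,-0.1,0],
    [3.4,-0.1,-0.1,0],
    [4,-0.1,-0.1,0],
    [4.6,-0.1,-0.1,0],
    [5.2,-0.1,-0.1,0],
    [5.8,-0.1,-0.1,0],
    [5.8,-0.1,-0.1,0],
  ],
)

```text
time: 25.78
ee_pos: [0.6173, 0.1545, 0.0937]
eef_rot: [-0.706, -0.026, 0.707, -0.026]
ft_force: [-0.2, 0.5, -1.3]
width: 0.0155
```

Call:
drive_tool(
  motion=[
    [0.7,0,0,0],
    [1.4,0,0,0],
    [2.1,0,0,0],
    [2.8,0,0,0],
    [3.3,0,0,0],
    [3.3,0,0,0],
    [3.3,0,0,0],
  ],
)

```text
time: 26.37
ee_pos: [0.6177, 0.1548, 0.0618]
eef_rot: [-0.706, -0.026, 0.707, -0.026]
ft_force: [0.4, -0.3, -0.5]
width: 0.0156
```

Call:
drive_tool(
  motion=[
    [0.2,0,0,0],
    [0.2,0,0,0],
    [0.2,0,0,0],
  ],
)

```text
time: 26.62
ee_pos: [0.618, 0.1548, 0.0603]
eef_rot: [0.707, 0.026, -0.706, 0.026]
ft_force: [0.2, 0.1, -1.2]
width: 0.0158
```

Call:
drive_tool(
  motion=[
    [0,0,0,0],
    [0,0,0,0],
    [0,0,0,0],
    [0,0,0,0],
    [-1.5,0,0,0],
    [-3,0,0,0],
    [-5,0,0,0],
    [-8,0,0,0],
    [-12,0,0,0],
    [-15,1,2,0],
    [-15,3,6,0],
    [-15,5,10,0],
    [-15,7,14,0],
    [-15,10,17,0],
    [-15,13,17,0],
    [-15,16,17,0],
    [-15,16,17,0],
    [-15,16,17,0],
  ],
  grip=120,
)

```text
time: 28.12
ee_pos: [0.4605, -0.0186, 0.2116]
eef_rot: [0.707, 0.025, -0.706, 0.026]
ft_force: [-0.3, 0.6, -0.9]
width: 0.046
```

Run:
```python
from h import *
s=r.read_state(); print(s['time'],s['ee_pos'],s['width'],s['ft_force'])
t=cv2.cvtColor(r.camera('scene'),cv2.COLOR_RGB2BGR); p=cv2.cvtColor(r.camera('top'),cv2.COLOR_RGB2BGR)
w=cv2.cvtColor(r.camera('wrist'),cv2.COLOR_RGB2BGR); cv2.imwrite('pics/w17.png',w);cv2.imwrite('pics/top17.png',p)
cv2.imwrite('pics/s17.png',np.hstack([cv2.resize(t[200:300,200:300],None,fx=4,fy=4,interpolation=cv2.INTER_CUBIC),cv2.resize(p[175:275,180:280],None,fx=4,fy=4,interpolation=cv2.INTER_CUBIC)]))
```

```text
28.1167 [ 0.46045585 -0.01855048  0.21161197] 0.045998625139173126 [-0.28530492  0.64600106 -0.90206679]
```

View pics/s17.png

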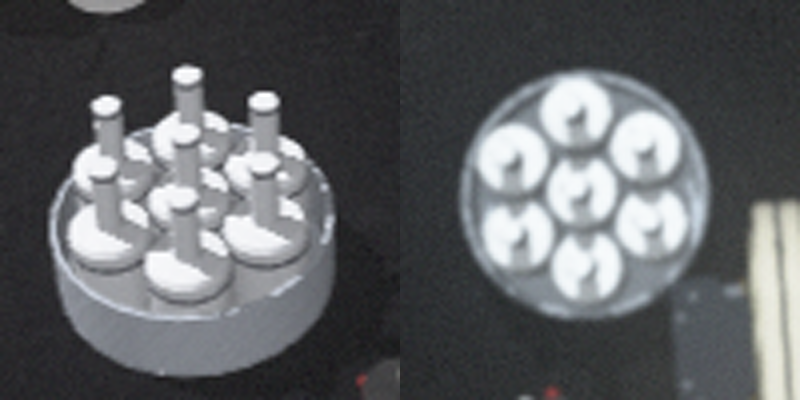

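View pics/top17.png

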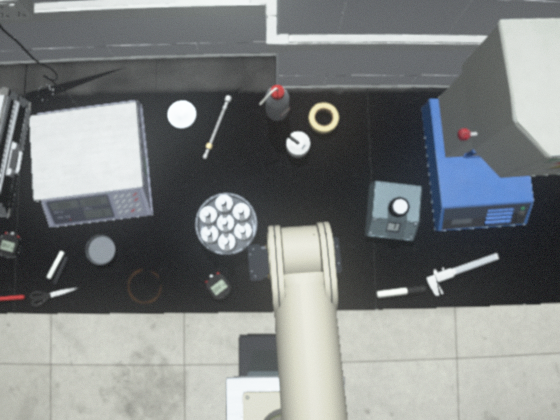

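View pics/w17.png

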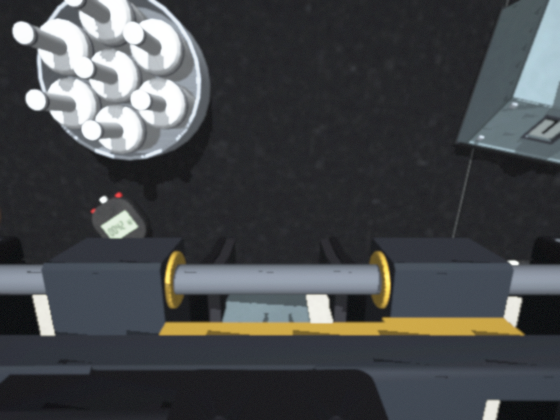

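Call:
drive_tool(
  motion=[
    [0,3,1.2,0],
    [0,6,2.5,0],
    [0,9,3.7,0],
    [0,12,5,0],
    [0,15,6.2,0],
    [0,18,7.4,0],
    [0,21,8.5,0],
    [0,24,9.5,0],
    [0,26.5,10,0],
    [0,26.5,10,0],
    [0,26.5,10,0],
  ],
)

```text
time: 29.18
ee_pos: [0.3806, -0.2887, 0.21]
eef_rot: [0.707, 0.027, -0.707, 0.026]
ft_force: [0.0, 0.6, 0.1]
width: 0.0461
```

Run:
```python
from h import *
s=r.read_state(); print(s['time'],s['ee_pos'])
c=r.calibration('wrist'); print(c['xyz'])
w=cv2.cvtColor(r.camera('wrist'),cv2.COLOR_RGB2BGR); cv2.imwrite('pics/w18.png',w)
p=proj(c,[[.53,-.296,.036],[.57,-.299,.066]]); print(p)
u=p[0]; M=cv2.getRotationMatrix2D(tuple(map(float,u)),12,9); M[:,2]+=np.array([280,210])-u
cv2.imwrite('pics/w18z.png',cv2.warpAffine(w,M,(560,420),flags=cv2.INTER_CUBIC))
```

```text
29.1833 [ 0.38060257 -0.28869932  0.21000968]
[ 0.45067907 -0.28391796  0.38788073]
[[295.29370308  44.96183176]
 [304.58663366 -12.55572817]]
```

View pics/w18z.png

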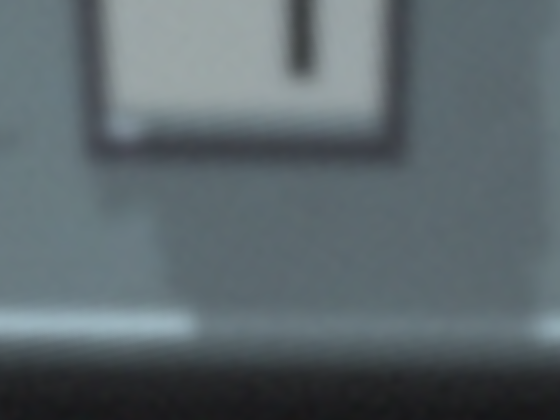

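View pics/w18.png

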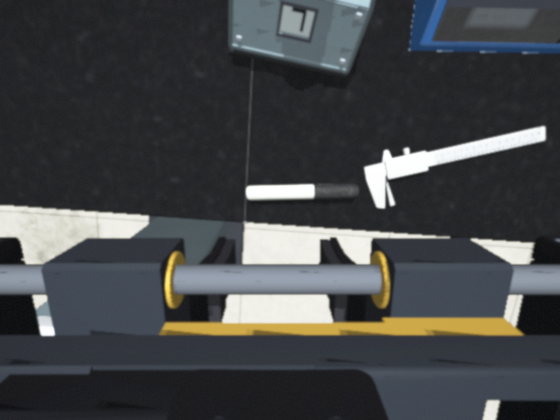

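Run:
```python
from h import *
w=cv2.imread('pics/w18.png')
u=np.array([297.,21.])
M=cv2.getRotationMatrix2D(tuple(u),12,10); M[:,2]+=np.array([280,210])-u
cv2.imwrite('pics/w18y.png',cv2.warpAffine(w,M,(560,420),flags=cv2.INTER_CUBIC))
```

```text
(no output)
```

View pics/w18y.png

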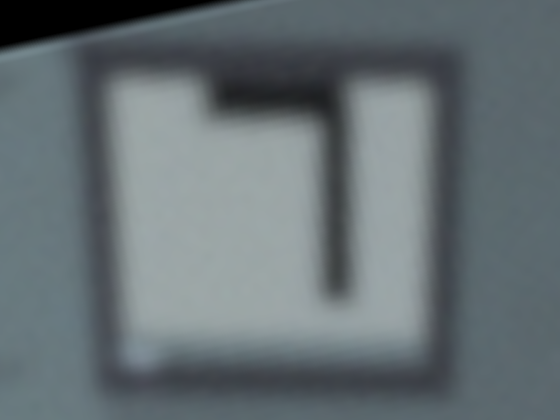

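```bash
python3 -c "
from bench import r
print(r.close_job())"
```

```text
the job is handed in; nothing more can be done
None
```

The round carrier is full and the batch counter is set to 7. I handed the job in at about 29 s of the 72 s allowed.

**Canisters:** Both loose canisters went into the two empty places with almost no contact force. The last scene, top and wrist pictures show seven upright canisters, six round the middle one.

**Counter:** A nearly head-on wrist picture shows the 7 about 0.6 mm off the centre of the window, against a tolerance of about 6 mm.

**Bystanders and arm:** The stopwatch, weight and marker looked in the same places as at the start. I compared them by eye in the top view only. The arm stood clear of everything when I handed in.

**What disagreed or failed:**
- **Gripper length:** The fingertips sit about 35 mm further back than described. My first grip on the knob closed on nothing above it, though it pushed on the knob with only about 1 N. I measured the offset in the scene and wrist pictures and corrected every later grasp for it.
- **Carrier position:** The top and wrist cameras disagreed by about 3.5 mm. I used the wrist camera, which also sees the held canister.

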